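# Prove the jigger wheel, then hold its profile arm in

### The job

Set up the small jigger on the table for the pottery class. By its yellow post, turn the wheel with the clay pot once all the way round, anticlockwise seen from above, stopping with the post back where it began and leaving the sprung blue arm swung out meanwhile; then take the red grip and swing the arm in against its spring until it is hard up against its stop, and finish while still holding it there. Do not touch the soft clay pot, keep it in the middle of the wheel, do not turn the wheel away again, and leave the cup and the stamp where they stand.

Things in the scene. Friction and masses are not known exactly. Their poses are not given: they have to be found in the camera images.
- jig_base: the jigger's grey base, fixed to the table: a round foot of 110 mm diameter under the wheel and a bar to the arm's pivot. Origin on the table under the wheel's axis, z up; in its frame the arm's pivot stands at x = -120 mm, y = -50 mm. Its x axis is the direction of the arm when it is at its stop.
- wheel_axis (a point): point on the wheel's vertical axis at the top face of the wheel's round aluminium plate (plate diameter 170 mm, 10 mm thick, top 50 mm above the table); it does not move with the wheel
- banding_wheel (a joint): angle of the wheel in rad, positive anticlockwise seen from above; starts between -0.5 and 0.5; it turns any number of times with light friction (about 1 N at the post) and stays where it is left
- post_point (a point): on the axis of the yellow upright turning post that stands on the wheel 60 mm from its axis: round, 16 mm diameter, a sleeve that spins freely on its own pin, so it can be gripped without turning the hand. The point is 116 mm above the table, 19 mm below the post's top (135 mm above the table); the yellow sleeve's lower end is at 66 mm. The post begins on the side of the wheel away from the arm.
- clay_pot: soft grey clay pinch pot, about 58 x 64 mm and 36 mm high, standing loose on the middle of the wheel plate (its rim 86 mm above the table) and riding round with the wheel. Origin at the centre of its underside.
- profile_arm (a joint): swing of the blue arm about its vertical pivot in rad: 0 at rest, swung out; grows anticlockwise seen from above to 0.8 at the fixed stop. A coil spring drives it back to 0: about 3 N at the red grip at rest, growing to 6.5 N at the stop. The spring throws the arm back when it is let go.
- pivot_point (a point): on the arm's vertical pivot axis at the height of the blue bar (103 mm above the table, bar 20 mm wide and 10 mm thick); a hub of 38 mm diameter reaches to 123 mm above the table
- template_grip: the red upright grip on the blue arm, 148 mm from the pivot axis: round, 16 mm diameter (18 mm at the ends), 52 mm tall, a sleeve that spins freely on its own pin. Origin at its lower end, z up. Below it the arm carries a wooden profile template, which stands a few mm short of the pot when the arm is at its stop.
- grip_point (a point): on the axis of the red grip, 141 mm above the table, 20 mm below the grip's top (161 mm above the table)
- cup_center (a point): centre of a light blue cup, 66 mm across and 66 mm high, standing loose on the table, a bystander
- stamp_center (a point): centre of a wooden pattern stamp, 34 x 34 mm and 58 mm high, standing loose on the table, a bystander
Not all that is in view belongs to the job. Leave any pink look-alike of the clay_pot alone.

How it is judged:
By the outcome, as a careful person would: the job done as asked, in the order asked, and still so for the second after the job is handed in, while the arm keeps its last pose, push and grip.
It also fails if it takes over 70 s, if anything falls off the work surface, if the arm or the gripper's body presses on something with over 40 N, if the wrist force passes 120 N, or if a joint passes its speed limit or range.

### The arm

A 7-joint arm with a two-finger parallel gripper is mounted at the origin on the work surface; the furniture and walls round the work are solid. World frame = base frame: x ahead of the robot, y to its left, z up, the work surface at z = 0. Lengths are in m, angles in rad, forces in N, time in s.
With the tool pointing down it reaches from about 0.425 to 0.875 m from the base axis. Payload 4.7 kg.
Tool frame: the origin (TCP) lies at the very end of the fingers, on their centre line; the grasp point (between the pads) lies 19 mm behind it; z points along the fingers, y is the direction in which the jaws open and shut (so a half turn about z gives the same grasp; the last joint's range is limited). The gripper opens to 87 mm and grips with 3 to 60 N. Pads are 19 mm wide; open, the fingers measure 117 mm over their backs; the gripper's body (75 mm by 190 mm) begins 51 mm behind the grasp point.
Start: joints at [1.197, 0.321, -0.07, 1.45, 0.023, 1.371, -0.057], TCP at [0.246, -0.602, 0.189] pointing down, gripper open.
Joint ranges: [-2.86, 2.86], [-0.3, 2.09], [-1.38, 1.24], [0.06, 2.45], [-1.56, 4.7], [0.09, 2.05], [-2.69, 2.69]. Speed limits (rad/s): [2.57, 2.57, 3.14, 3.14, 3.14, 3.14, 3.14].

### API

Orientations are given as a rotation vector (axis times angle).
In Python, from bench import ctrl, get_image, camera_info gives the robot as it stands.
- The arm moves only by the tool carry_out, never from a script. Its argument "commands" is a list of rows, each an object of numbers: "tx", "ty", "tz": the shift along the tool's x, y, z in m; "rx", "ry", "rz": the turn, a rotation vector about the tool's x, y, z in rad; "jaw": the opening, from 0 (shut) to 1 (fully open). In form: [{"tx": .., "ty": .., "tz": .., "rx": .., "ry": .., "rz": .., "jaw": ..}, ...]. A call has 1 to 12 rows; each row is the pose to reach, as a shift and turn from the pose commanded when the call began, along the tool's axes at that moment; what a row does not reach only later rows make up. A row lasts 1/8 s, in which the tool goes at most 62.5 mm and 10.7 degrees, less where a joint would pass 70% of its speed; a pose out of reach is approached as far as the arm can. A call with a gripper value outside its range is refused whole. The fingers move at their own pace and stop on an object; "grip_force" is the grip in N (left out, the last holds). Time passes only in rows, so rows that repeat a pose let the fingers close. It gives the time, the measured TCP pose, the force and the opening at its end, in the units of the state.
- ctrl.get_state(): the state, without advancing time (a new reading comes with each control period).
- get_image(name): name is "side" or "top"; returns the picture (400x640x3 uint8, red, green, blue); there is no depth.
- camera_info(name): a dict with "intrinsics" (3x3 intrinsics, pixels), "k1" (the pictures are not rectified: a ray, as slopes to the right and down, at radius r is drawn at 1 + k1 r^2 times it, then the intrinsics apply), "R" (3x3) and "t" (3): a world point X has camera coordinates R X + t. Camera axes: x right, y down, z forward; pixel columns grow to the right and rows downward; lengths in m; the calibration is good to about 2 mm. A picture is of the moment at which its call begins. camera_info takes no time and is no camera call.
- ctrl.close_job(): hands the job in, once; it reports no verdict.
The state is a dict: "time": time; "joint_positions": joint angles; "qd": joint speeds; "joint_torque": joint torques, N m; "position": TCP position; "tool_rot": TCP orientation; "ft_force": force on the tool from outside, world axes, zero at the start; "torque": the same for the moment, N m; "grip_width": opening from 0.0 (shut) to 1.0 (fully open).
Only numpy, scipy, OpenCV 4.12 (cv2) and the standard library are available. Lean on these libraries where they do the work, as an engineer would, in place of code of your own. Each camera call takes 0.05 s, during which the arm holds its last target.

## Working session

There is one attempt and no reset: what is moved stays moved. The work goes in short steps, Python scripts to look and compute and a tool call to move; the robot and the scene stay as the last step left them, time stands still between calls to the robot, and variables do not carry over. Pictures are saved under pics/ and viewed, and the job is handed in when it is done.

Besides the shell and the picture viewer there is one more tool, called after "Call:" as name(argument=value, ...) on one line, values as JSON. carry_out: Moves the arm, as the interface text tells. Its arguments: {"type":"object","properties":{"commands":{"type":"array"},"grip_force":{"type":"number"}},"required":["commands"]}

```bash
ls; mkdir -p pics
python3 - <<'E'
from bench import ctrl,get_image,camera_info
import cv2
for n in("side","top"):
    cv2.imwrite(f"pics/{n}0.png",cv2.cvtColor(get_image(n),cv2.COLOR_RGB2BGR)); print(camera_info(n))
print(ctrl.get_state())
E
```

```text
pics
{'intrinsics': array([[503.40059022,   0.        , 316.33031585],
       [  0.        , 503.40059022, 201.15191739],
       [  0.        ,   0.        ,   1.        ]]), 'k1': -0.08598116070532694, 'R': array([[-0.9333935 , -0.35847508, -0.01649833],
       [-0.19621464,  0.54831541, -0.81292683],
       [ 0.3004603 , -0.7555434 , -0.5821321 ]]), 't': array([0.40034767, 0.10234698, 1.09653822])}
{'intrinsics': array([[368.09972866,   0.        , 321.15878972],
       [  0.        , 368.09972866, 190.25692504],
       [  0.        ,   0.        ,   1.        ]]), 'k1': -0.08331832431677293, 'R': array([[ 0.02633967, -0.99939   ,  0.0229316 ],
       [-0.9977697 , -0.02769059, -0.06073594],
       [ 0.06133388, -0.0212807 , -0.99789042]]), 't': array([0.06009051, 0.3859321 , 0.92121727])}
{'time': 0.1, 'joint_positions': array([ 1.19710306,  0.32176036, -0.07005078,  1.45150504,  0.02261891,
        1.37081724, -0.05690577]), 'qd': array([ 1.30555422e-03, -1.79813573e-03,  2.11545448e-04, -3.06229504e-03,
        4.12080200e-04,  5.24421527e-05, -3.67720004e-04]), 'joint_torque': array([-1.04899464e-03, -4.92571378e+01, -4.06471314e-01, -3.13397884e+01,
       -6.43320079e-02,  3.94832273e-02,  6.61102217e-05]), 'position': array([ 0.24551753, -0.60126772,  0.1875873 ]), 'tool_rot': array([-3.08111027e+00, -6.05006196e-01,  7.00429906e-04]), 'ft_force': array([0.64175699, 0.20185815, 1.1554739 ]), 'torque': array([-0.04246087,  0.05362618, -0.05332659]), 'grip_width': 1.0019107309082016}
```

View pics/side0.png

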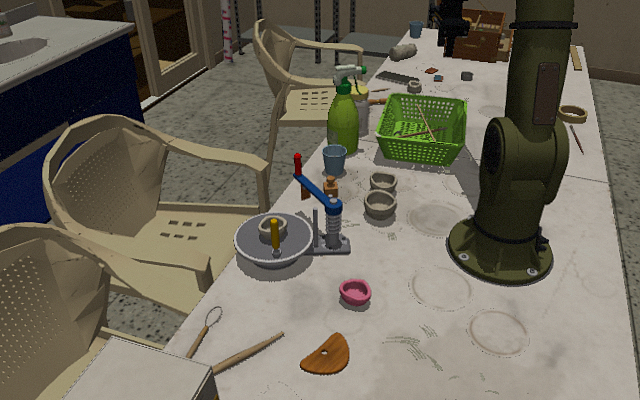

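View pics/top0.png

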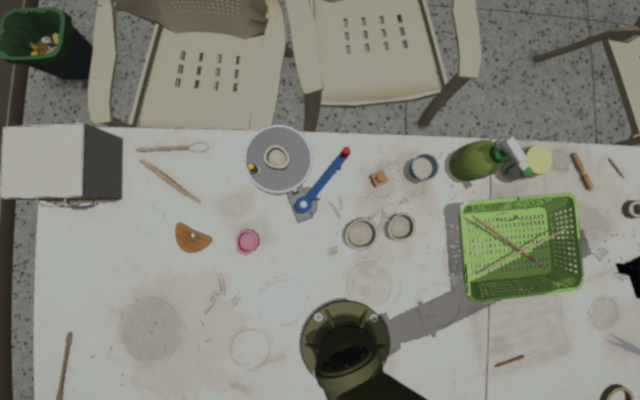

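Candidates for the post are the yellow post at top (251,167) / side (275,235), and the yellow jar at top (540,160), which I reject because it's not on the wheel. For the grip it's the red upright at top (346,151) / side (297,165). The pot on the wheel is at top (277,156); I rule out the grey bowls at (360,233) and (400,227) and the pink one at (248,241). Next I'll measure these and check close crops.

```bash
cat > h.py <<'E'
import numpy as np,cv2
from bench import ctrl,get_image,camera_info
CI={n:camera_info(n) for n in("side","top")}
def proj(n,X):
    c=CI[n];p=c["R"]@np.array(X)+c["t"];s=p[:2]/p[2];s=s*(1+c["k1"]*(s@s));K=c["intrinsics"]
    return np.array([K[0,0]*s[0]+K[0,2],K[1,1]*s[1]+K[1,2]])
def ray(n,uv):
    c=CI[n];K=c["intrinsics"]
    d=np.array([(uv[0]-K[0,2])/K[0,0],(uv[1]-K[1,2])/K[1,1]]);s=d.copy()
    for _ in range(30): s=d/(1+c["k1"]*(s@s))
    o=-c["R"].T@c["t"];v=c["R"].T@np.array([s[0],s[1],1.]);return o,v/np.linalg.norm(v)
def plane(n,uv,z):
    o,v=ray(n,uv);return o+v*(z-o[2])/v[2]
def tri(a,b):
    (o1,v1),(o2,v2)=ray("side",a),ray("top",b)
    A=np.stack([v1,-v2],1);s=np.linalg.lstsq(A,o2-o1,rcond=None)[0]
    p,q=o1+s[0]*v1,o2+s[1]*v2;return (p+q)/2,np.linalg.norm(p-q)
def mask(im,col):
    h=cv2.cvtColor(im,cv2.COLOR_RGB2HSV)
    if col=="yellow": return cv2.inRange(h,(18,140,80),(32,255,255))
    if col=="red": return cv2.inRange(h,(0,180,90),(6,255,255))|cv2.inRange(h,(174,180,90),(180,255,255))
    if col=="blue": return cv2.inRange(h,(100,150,60),(120,255,255))
def blobs(im,col,roi,mn=8):
    x0,y0,x1,y1=roi;m=np.zeros(im.shape[:2],np.uint8);m[y0:y1,x0:x1]=mask(im,col)[y0:y1,x0:x1]
    n,l,s,c=cv2.connectedComponentsWithStats(m)
    return m,[(s[i].tolist(),c[i].round(1).tolist()) for i in range(1,n) if s[i,4]>=mn]
E
python3 - <<'E'
from h import *
S=get_image("side");T=get_image("top")
for col in("yellow","red","blue"):
    print(col,blobs(S,col,(220,140,360,270))[1],blobs(T,col,(230,110,370,220))[1])
a=cv2.resize(S[140:270,220:360],None,fx=4,fy=4,interpolation=cv2.INTER_CUBIC)
b=cv2.resize(T[115:225,235:365],None,fx=4,fy=4,interpolation=cv2.INTER_CUBIC)
cv2.imwrite("pics/cs.png",a[:,:,::-1]);cv2.imwrite("pics/ct.png",b[:,:,::-1])
E
```

```text
yellow [([270, 218, 8, 30, 116], [273.9, 231.5])] [([251, 165, 4, 5, 11], [252.5, 167.3])]
red [([294, 153, 7, 5, 29], [297.0, 155.3])] [([343, 151, 4, 4, 9], [344.4, 152.8])]
blue [([296, 175, 46, 34, 349], [318.2, 192.6])] [([296, 156, 48, 56, 377], [319.9, 183.5])]
```

View pics/cs.png

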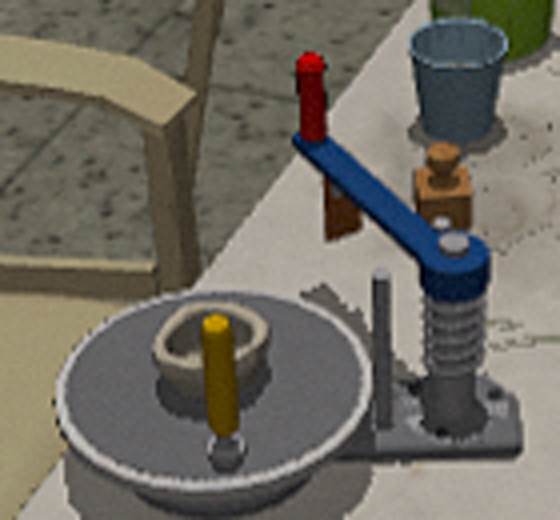

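View pics/ct.png

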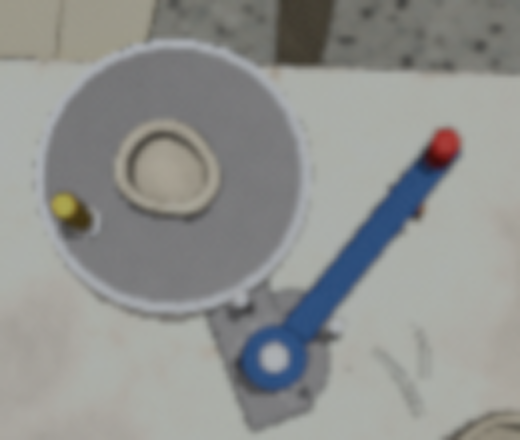

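Run:
```python
from h import *
f=lambda U,V,x,y:np.array([(U+.5)/4-.5+x,(V+.5)/4-.5+y])
tp=lambda U,V:f(U,V,235,115); sp=lambda U,V:f(U,V,220,140)
P=plane("top",tp(64,205),.135);P2=plane("side",sp(215,322),.135);print("post",P,P2,tri(sp(215,322),tp(64,205)))
G=plane("top",tp(446,142),.161);G2=plane("side",sp(310,60),.161);print("grip",G,G2)
H=plane("top",tp(273,357),.123);H2=plane("side",sp(454,244),.123);print("hub",H,H2)
# plate rim by edge points
L=[plane("top",tp(*p),.05)for p in[(40,172),(308,172),(173,41),(173,316),(80,75),(268,75)]]
A=np.array([[p[0],p[1],1]for p in L]);b=np.array([p[0]**2+p[1]**2 for p in L]);c=np.linalg.lstsq(A,b,rcond=None)[0]
print("plate",c[:2]/2,np.sqrt(c[2]+(c[0]**2+c[1]**2)/4)*2)
L=[plane("side",sp(*p),.05)for p in[(57,390),(372,378),(215,291),(205,487),(110,330),(320,455)]]
A=np.array([[p[0],p[1],1]for p in L]);b=np.array([p[0]**2+p[1]**2 for p in L]);c2=np.linalg.lstsq(A,b,rcond=None)[0]
print("plate side",c2[:2]/2,np.sqrt(c2[2]+(c2[0]**2+c2[1]**2)/4)*2)
C=c[:2]/2
print("r post",np.linalg.norm(P[:2]-C),"hub-grip",np.linalg.norm(G[:2]-H[:2]),"hub-C",np.linalg.norm(H[:2]-C))
aH=np.arctan2(*(H[:2]-C)[::-1]);base=aH-np.arctan2(-50,-120)
print("base yaw",base,"arm yaw",np.arctan2(*(G[:2]-H[:2])[::-1]),"post ang",np.arctan2(*(P[:2]-C)[::-1]))
print("pot rim",plane("top",tp(167,168),.086))
print("cup",plane("top",(421,168),.066),"stamp",plane("top",(378,178),.058))
```

```text
post [0.42600553 0.22985863 0.135     ] [0.42593675 0.23264966 0.135     ] (array([0.42666164, 0.2303571 , 0.133064  ]), np.float64(0.0008847529299841117))
grip [0.46264389 0.02243165 0.161     ] [0.46111368 0.02807132 0.161     ]
hub [0.3458664  0.11269833 0.123     ] [0.34461531 0.11703637 0.123     ]
plate [0.45602484 0.17844671] 0.16754514430402942
plate side [0.45448381 0.18309201] 0.162907401843796
r post 0.05953440223458445 hub-grip 0.14759761334192978 hub-C 0.12828768793152853
base yaw 0.14331108393813263 arm yaw -0.6580468831253163 post ang 2.0992918499495303
pot rim [0.45545362 0.17894282 0.086     ]
cup [ 0.44150612 -0.16876757  0.066     ] stamp [ 0.41484967 -0.06543922  0.058     ]
```

```bash
cat >> h.py <<'E'
from scipy.spatial.transform import Rotation as Ro
def td(target,frm=None,rot=None):
    s=ctrl.get_state();p=s["position"] if frm is None else np.array(frm)
    R=Ro.from_rotvec(s["tool_rot"] if rot is None else rot).as_matrix()
    return (R.T@(np.array(target)-p)).round(4)
E
python3 - <<'E'
from h import *
for t in[(.246,-.602,.32),(.50,-.35,.33),(.52,-.05,.33),(.426,.2305,.25)]: print(t,td(t))
print(Ro.from_rotvec(ctrl.get_state()["tool_rot"]).as_matrix().round(3))
print("bottle top",tri((350,68),(515,150)),"chair arm",tri((262,170),(312,122)))
E
```

```text
(0.246, -0.602, 0.32) [ 1.000e-04  5.000e-04 -1.321e-01]
(0.5, -0.35, 0.33) [ 0.3305 -0.1367 -0.142 ]
(0.52, -0.05, 0.33) [ 0.4625 -0.4069 -0.1417]
(0.426, 0.2305, 0.25) [ 0.4816 -0.702  -0.0613]
[[ 0.926  0.378 -0.   ]
 [ 0.378 -0.926  0.001]
 [-0.    -0.001 -1.   ]]
bottle top (array([ 0.45500302, -0.31058994,  0.24147929]), np.float64(0.01268671147028421)) chair arm (array([0.52047304, 0.09597711, 0.14932845]), np.float64(0.008399281297817337))
```

Run:
```python
from h import *
for p in [(312,124),(325,122),(292,75)]:
  for z in(.2,.1,0,-.1,-.2):
    X=plane("top",p,z); print(p,z,X.round(3),proj("side",X).round())
T=get_image("top");S=get_image("side")
a=cv2.resize(T[0:200,200:400],None,fx=3,fy=3);cv2.imwrite("pics/c1.png",a[:,:,::-1])
```

```text
(312, 124) 0.2 [0.508 0.097 0.2  ] [263. 151.]
(312, 124) 0.1 [0.532 0.098 0.1  ] [257. 188.]
(312, 124) 0 [0.557 0.099 0.   ] [251. 221.]
(312, 124) -0.1 [ 0.581  0.099 -0.1  ] [246. 251.]
(312, 124) -0.2 [ 0.605  0.1   -0.2  ] [241. 278.]
(325, 122) 0.2 [0.513 0.07  0.2  ] [267. 144.]
(325, 122) 0.1 [0.538 0.068 0.1  ] [261. 180.]
(325, 122) 0 [0.563 0.065 0.   ] [255. 213.]
(325, 122) -0.1 [ 0.588  0.062 -0.1  ] [250. 241.]
(325, 122) -0.2 [ 0.613  0.06  -0.2  ] [246. 267.]
(292, 75) 0.2 [0.61  0.141 0.2  ] [211. 153.]
(292, 75) 0.1 [0.648 0.148 0.1  ] [200. 190.]
(292, 75) 0 [0.686 0.155 0.   ] [191. 223.]
(292, 75) -0.1 [ 0.725  0.162 -0.1  ] [183. 253.]
(292, 75) -0.2 [ 0.763  0.169 -0.2  ] [176. 280.]
```

View pics/c1.png

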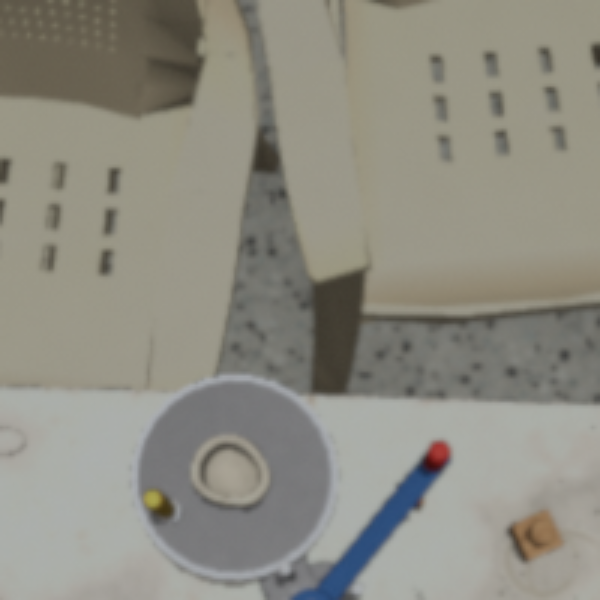

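Call:
carry_out(commands=[{"tz": -0.06},{"tz": -0.12},{"tz": -0.14},{"tx": 0.33,"ty": -0.137,"tz": -0.142},{"tx": 0.33,"ty": -0.137,"tz": -0.142},{"tx": 0.33,"ty": -0.137,"tz": -0.142},{"tx": 0.33,"ty": -0.137,"tz": -0.142},{"tx": 0.33,"ty": -0.137,"tz": -0.142},{"tx": 0.33,"ty": -0.137,"tz": -0.142},{"tx": 0.4,"ty": -0.28,"tz": -0.142},{"tx": 0.46,"ty": -0.4,"tz": -0.142},{"tx": 0.46,"ty": -0.407,"tz": -0.142}])

```text
invalid input
```

The top crop shows the chair arms end at about (313,92), beyond the table edge and clear of the work. The post is on the wheel at about (251,167), as chosen. The move was refused, so I'll retry with every field filled in.

Call:
carry_out(commands=[{"tx": 0,"ty": 0,"tz": -0.06,"rx": 0,"ry": 0,"rz": 0,"jaw": 1},{"tx": 0,"ty": 0,"tz": -0.12,"rx": 0,"ry": 0,"rz": 0,"jaw": 1},{"tx": 0,"ty": 0,"tz": -0.14,"rx": 0,"ry": 0,"rz": 0,"jaw": 1},{"tx": 0.33,"ty": -0.137,"tz": -0.142,"rx": 0,"ry": 0,"rz": 0,"jaw": 1},{"tx": 0.33,"ty": -0.137,"tz": -0.142,"rx": 0,"ry": 0,"rz": 0,"jaw": 1},{"tx": 0.33,"ty": -0.137,"tz": -0.142,"rx": 0,"ry": 0,"rz": 0,"jaw": 1},{"tx": 0.33,"ty": -0.137,"tz": -0.142,"rx": 0,"ry": 0,"rz": 0,"jaw": 1},{"tx": 0.33,"ty": -0.137,"tz": -0.142,"rx": 0,"ry": 0,"rz": 0,"jaw": 1},{"tx": 0.33,"ty": -0.137,"tz": -0.142,"rx": 0,"ry": 0,"rz": 0,"jaw": 1},{"tx": 0.36,"ty": -0.2,"tz": -0.142,"rx": 0,"ry": 0,"rz": 0,"jaw": 1},{"tx": 0.39,"ty": -0.26,"tz": -0.142,"rx": 0,"ry": 0,"rz": 0,"jaw": 1},{"tx": 0.42,"ty": -0.31,"tz": -0.142,"rx": 0,"ry": 0,"rz": 0,"jaw": 1}])

```text
time: 1.8
position: [0.5162, -0.1616, 0.3307]
tool_rot: [3.082, 0.605, 0.0]
ft_force: [1.3, 0.2, 0.8]
grip_width: 0.997
```

Call:
carry_out(commands=[{"tx": 0.01,"ty": -0.06,"tz": 0.0,"rx": 0,"ry": 0,"rz": 0,"jaw": 1},{"tx": 0.02,"ty": -0.12,"tz": 0.0,"rx": 0,"ry": 0,"rz": 0,"jaw": 1},{"tx": 0.03,"ty": -0.18,"tz": 0.0,"rx": 0,"ry": 0,"rz": 0,"jaw": 1},{"tx": 0.038,"ty": -0.24,"tz": 0.0,"rx": 0,"ry": 0,"rz": 0,"jaw": 1},{"tx": 0.048,"ty": -0.3,"tz": 0.01,"rx": 0,"ry": 0,"rz": 0,"jaw": 1},{"tx": 0.056,"ty": -0.35,"tz": 0.04,"rx": 0,"ry": 0,"rz": 0,"jaw": 1},{"tx": 0.061,"ty": -0.393,"tz": 0.08,"rx": 0,"ry": 0,"rz": 0,"jaw": 1},{"tx": 0.061,"ty": -0.393,"tz": 0.13,"rx": 0,"ry": 0,"rz": 0,"jaw": 1},{"tx": 0.061,"ty": -0.393,"tz": 0.15,"rx": 0,"ry": 0,"rz": 0,"jaw": 1},{"tx": 0.061,"ty": -0.393,"tz": 0.15,"rx": 0,"ry": 0,"rz": 0,"jaw": 1},{"tx": 0.061,"ty": -0.393,"tz": 0.15,"rx": 0,"ry": 0,"rz": 0,"jaw": 1}])

```text
time: 3.18
position: [0.4249, 0.2237, 0.1817]
tool_rot: [-3.083, -0.605, -0.003]
ft_force: [0.1, 0.6, 0.2]
grip_width: 1.006
```

Run:
```python
from h import *
S=get_image("side");T=get_image("top");s=ctrl.get_state();print(s["position"],s["tool_rot"],s["joint_positions"],s["ft_force"])
a=cv2.resize(S[130:280,200:360],None,fx=4,fy=4,interpolation=cv2.INTER_CUBIC)
b=cv2.resize(T[80:250,200:370],None,fx=3,fy=3,interpolation=cv2.INTER_CUBIC)
cv2.imwrite("pics/s2.png",a[:,:,::-1]);cv2.imwrite("pics/t2.png",b[:,:,::-1])
```

```text
[0.42512572 0.22372257 0.18193487] [-3.08268797 -0.6048839  -0.00387311] [ 0.30167502 -0.01595717 -0.82345028  1.84334241 -0.01141721  1.30674072
 -1.70203916] [-0.05910292  0.0654548  -1.19433012]
```

View pics/s2.png

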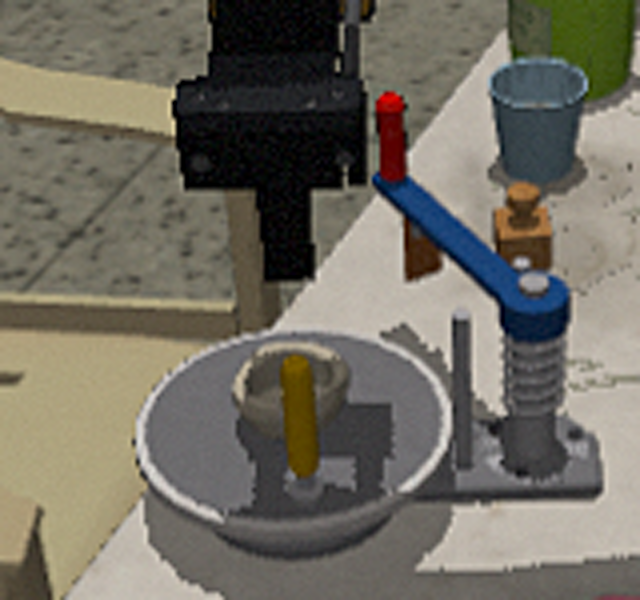

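View pics/t2.png

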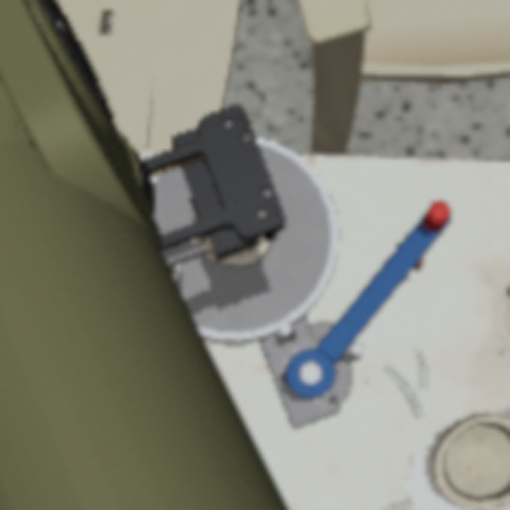

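Run:
```python
from h import *
p=ctrl.get_state()["position"];print(proj("side",p),proj("top",p), td((.426,.231,.101)))
S=get_image("side");print(blobs(S,"yellow",(220,140,360,270))[1])
```

```text
[274.11344275 197.81425093] [249.76556554 163.51181258] [ 0.0034 -0.0064  0.0809]
[([271, 219, 7, 30, 172], [274.1, 233.2])]
```

Call:
carry_out(commands=[{"tx": 0.0026,"ty": -0.0063,"tz": 0.02,"rx": 0,"ry": 0,"rz": 0,"jaw": 1},{"tx": 0.0026,"ty": -0.0063,"tz": 0.05,"rx": 0,"ry": 0,"rz": 0,"jaw": 1},{"tx": 0.0026,"ty": -0.0063,"tz": 0.082,"rx": 0,"ry": 0,"rz": 0,"jaw": 1},{"tx": 0.0026,"ty": -0.0063,"tz": 0.082,"rx": 0,"ry": 0,"rz": 0,"jaw": 1},{"tx": 0.0026,"ty": -0.0063,"tz": 0.082,"rx": 0,"ry": 0,"rz": 0,"jaw": 0.4},{"tx": 0.0026,"ty": -0.0063,"tz": 0.082,"rx": 0,"ry": 0,"rz": 0,"jaw": 0.4},{"tx": 0.0026,"ty": -0.0063,"tz": 0.082,"rx": 0,"ry": 0,"rz": 0,"jaw": 0.4}], grip_force=8)

```text
time: 4.2
position: [0.4249, 0.2304, 0.0996]
tool_rot: [3.083, 0.605, 0.003]
ft_force: [-0.3, -1.6, 0.6]
grip_width: 0.744
```

Run:
```python
from h import *
S=get_image("side");T=get_image("top");s=ctrl.get_state();print(s["position"],s["tool_rot"],s["joint_positions"],s["ft_force"])
a=cv2.resize(S[150:270,220:340],None,fx=5,fy=5,interpolation=cv2.INTER_CUBIC)
cv2.imwrite("pics/s3.png",a[:,:,::-1])
```

```text
[0.42453299 0.23028467 0.09907122] [3.08255557e+00 6.05214420e-01 1.54464346e-03] [ 0.26941571  0.08475316 -0.84608734  1.9439412   0.07035243  1.14148432
 -1.78721429] [0.90156278 0.21469637 0.22788963]
```

View pics/s3.png

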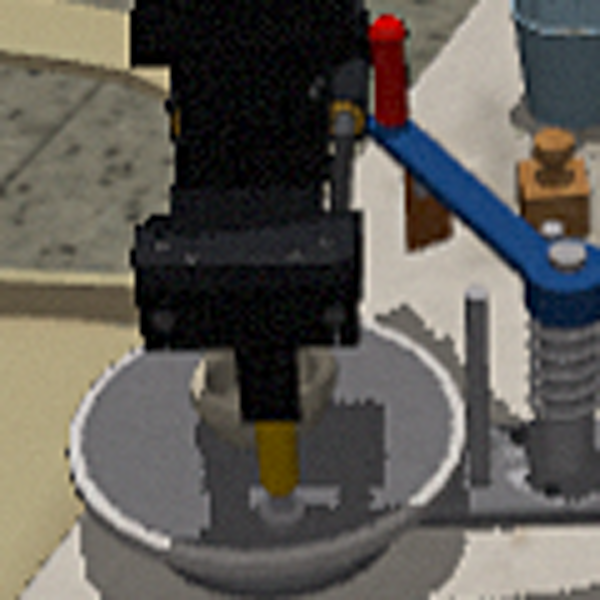

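The close crop shows the post (yellow, about (278,450)) under the fingers (centre about 270). That is 1.6 px, or about 3 mm, towards tool -x, so I'll shift by that much and close.

Call:
carry_out(commands=[{"tx": -0.0025,"ty": 0,"tz": 0,"rx": 0,"ry": 0,"rz": 0,"jaw": 0.4},{"tx": -0.0025,"ty": 0,"tz": 0,"rx": 0,"ry": 0,"rz": 0,"jaw": 0.3},{"tx": -0.0025,"ty": 0,"tz": 0,"rx": 0,"ry": 0,"rz": 0,"jaw": 0.3},{"tx": -0.0025,"ty": 0,"tz": 0,"rx": 0,"ry": 0,"rz": 0,"jaw": 0.0},{"tx": -0.0025,"ty": 0,"tz": 0,"rx": 0,"ry": 0,"rz": 0,"jaw": 0.0},{"tx": -0.0025,"ty": 0,"tz": 0,"rx": 0,"ry": 0,"rz": 0,"jaw": 0.0},{"tx": -0.0025,"ty": 0,"tz": 0,"rx": 0,"ry": 0,"rz": 0,"jaw": 0.0},{"tx": -0.0025,"ty": 0,"tz": 0,"rx": 0,"ry": 0,"rz": 0,"jaw": 0.0},{"tx": -0.0025,"ty": 0,"tz": 0,"rx": 0,"ry": 0,"rz": 0,"jaw": 0.0},{"tx": -0.0025,"ty": 0,"tz": 0,"rx": 0,"ry": 0,"rz": 0,"jaw": 0.0}], grip_force=8)

```text
time: 5.55
position: [0.4221, 0.2286, 0.0984]
tool_rot: [3.082, 0.605, -0.0]
ft_force: [1.8, -5.0, -1.7]
grip_width: 0.143
```

Run:
```python
from h import *
s=ctrl.get_state();print(s["time"],s["position"],s["tool_rot"],s["ft_force"],s["grip_width"])
```

```text
5.55 [0.42207739 0.22855842 0.09842189] [ 3.08189268e+00  6.04573004e-01 -5.87290110e-05] [ 1.78763972 -5.02813957 -1.67345789] 0.14268404189574782
```

Run:
```python
from h import *
S=get_image("side");s=ctrl.get_state();print(s["time"],s["position"],s["ft_force"],s["grip_width"])
a=cv2.resize(S[150:270,220:340],None,fx=5,fy=5,interpolation=cv2.INTER_CUBIC)
cv2.imwrite("pics/s4.png",a[:,:,::-1])
```

```text
5.6 [0.42209698 0.22857772 0.09844199] [ 2.5953805  -5.15272077 -0.94845443] 0.13160768405042916
```

View pics/s4.png

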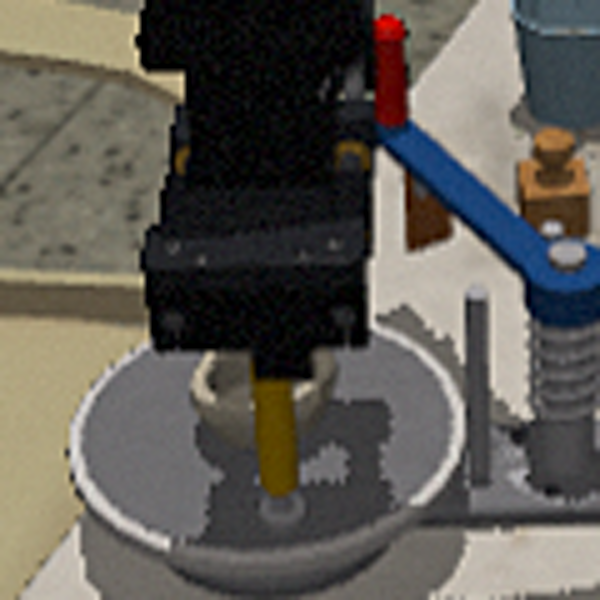

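Call:
carry_out(commands=[{"tx": 0,"ty": 0.0005,"tz": 0,"rx": 0,"ry": 0,"rz": 0,"jaw": 0.0},{"tx": 0,"ty": 0.001,"tz": 0,"rx": 0,"ry": 0,"rz": 0,"jaw": 0.0},{"tx": 0,"ty": 0.001,"tz": 0,"rx": 0,"ry": 0,"rz": 0,"jaw": 0.0}], grip_force=15)

```text
time: 5.98
position: [0.4221, 0.2284, 0.0984]
tool_rot: [-3.083, -0.606, 0.0]
ft_force: [1.2, -3.3, -1.9]
grip_width: 0.128
```

Run:
```python
from h import *
S=get_image("side");s=ctrl.get_state();print(s["time"],s["position"],s["ft_force"],s["grip_width"])
a=cv2.resize(S[150:270,220:340],None,fx=5,fy=5,interpolation=cv2.INTER_CUBIC)
cv2.imwrite("pics/s5.png",a[:,:,::-1])
```

```text
6.025 [0.42214756 0.2283981  0.0984449 ] [ 1.42069018 -3.64027677 -0.90537011] 0.12454548975369757
```

View pics/s5.png

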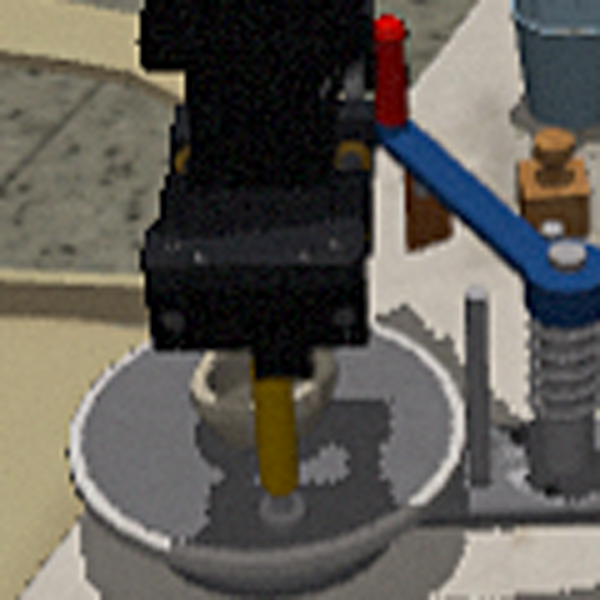

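```bash
cat >> h.py <<'E'
def arc(th0,degs,R=None,r=.06,off=(0,0)):
    for d in degs:
        a=th0+np.deg2rad(d);dx=r*(np.cos(a)-np.cos(th0))+off[0];dy=r*(np.sin(a)-np.sin(th0))+off[1]
        M=np.array([[.926,.378],[.378,-.926]]);print(d,(M@[dx,dy]).round(4))
E
python3 - <<'E'
from h import *
arc(2.097,[4,10,17,24,31,38,45,52,60])
E
```

```text
4 [-0.0041  0.0007]
10 [-0.0102  0.0023]
17 [-0.017  0.005]
24 [-0.0235  0.0085]
31 [-0.0294  0.0128]
38 [-0.0348  0.0177]
45 [-0.0396  0.0233]
52 [-0.0436  0.0294]
60 [-0.0473  0.0369]
```

Call:
carry_out(commands=[{"tx": -0.004,"ty": 0.0007,"tz": 0,"rx": 0,"ry": 0,"rz": 0,"jaw": 0.0},{"tx": -0.01,"ty": 0.0023,"tz": 0,"rx": 0,"ry": 0,"rz": 0,"jaw": 0.0},{"tx": -0.017,"ty": 0.005,"tz": 0,"rx": 0,"ry": 0,"rz": 0,"jaw": 0.0},{"tx": -0.0235,"ty": 0.0085,"tz": 0,"rx": 0,"ry": 0,"rz": 0,"jaw": 0.0},{"tx": -0.0294,"ty": 0.0128,"tz": 0,"rx": 0,"ry": 0,"rz": 0,"jaw": 0.0},{"tx": -0.0348,"ty": 0.0177,"tz": 0,"rx": 0,"ry": 0,"rz": 0,"jaw": 0.0},{"tx": -0.0396,"ty": 0.0233,"tz": 0,"rx": 0,"ry": 0,"rz": 0,"jaw": 0.0},{"tx": -0.0396,"ty": 0.0233,"tz": 0,"rx": 0,"ry": 0,"rz": 0,"jaw": 0.0}], grip_force=20)

```text
time: 7.02
position: [0.3947, 0.1914, 0.0986]
tool_rot: [3.083, 0.604, 0.003]
ft_force: [5.4, -2.3, -5.2]
grip_width: 0.119
```

Run:
```python
from h import *
S=get_image("side");T=get_image("top");s=ctrl.get_state();print(s["time"],s["position"],s["ft_force"],s["grip_width"],s["joint_positions"])
a=cv2.resize(S[150:270,220:340],None,fx=4,fy=4,interpolation=cv2.INTER_CUBIC)
b=cv2.resize(T[80:230,210:360],None,fx=3.2,fy=3.2,interpolation=cv2.INTER_CUBIC)[:480]
cv2.imwrite("pics/s6.png",np.hstack([a[:,:360],b[:,:440]])[:,:,::-1])
```

```text
7.125 [0.39471443 0.19160737 0.09857689] [ 5.50618649 -1.91351692 -6.01779322] 0.11723302138504368 [ 0.32820694 -0.05039454 -0.80996692  2.04001399 -0.03949324  1.13489874
 -1.64774576]
```

View pics/s6.png

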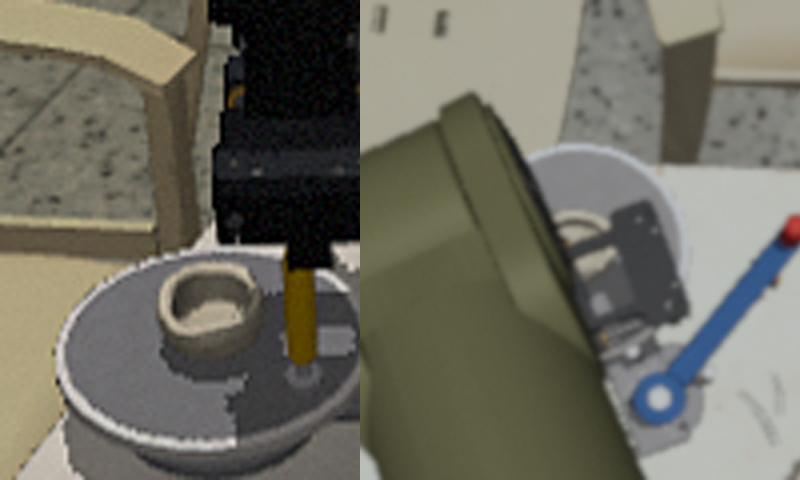

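Run:
```python
from h import *
arc(2.097+np.pi/4,[4,11,19,27,35,43,51,59,67,75,83,90],off=(.002,0))
```

```text
4 [-0.0006  0.0042]
11 [-0.0042  0.0106]
19 [-0.0073  0.0183]
27 [-0.0093  0.0264]
35 [-0.0102  0.0348]
43 [-0.0099  0.0431]
51 [-0.0085  0.0514]
59 [-0.0059  0.0593]
67 [-0.0023  0.0669]
75 [0.0024 0.0738]
83 [0.008 0.08 ]
90 [0.0136 0.0848]
```

Run:
```python
from h import *
print(tri((315,208.5),(294.5,189.5)),plane("top",(294.5,189.5),.108))
```

```text
(array([0.37861311, 0.13322395, 0.10553184]), np.float64(0.00044948412892649193)) [0.37824802 0.1330247  0.108     ]
```

The stop pin, at (0.378, 0.133) with its top at 0.106, lies close to the fingertips' path. I'll loosen the grip, rise 8 mm, and take hold again.

Call:
carry_out(commands=[{"tx": 0.001,"ty": 0.0,"tz": 0,"rx": 0,"ry": 0,"rz": 0,"jaw": 0.3},{"tx": 0.001,"ty": 0,"tz": 0,"rx": 0,"ry": 0,"rz": 0,"jaw": 0.3},{"tx": 0.001,"ty": 0.0,"tz": -0.004,"rx": 0,"ry": 0,"rz": 0,"jaw": 0.3},{"tx": 0.001,"ty": 0.0,"tz": -0.008,"rx": 0,"ry": 0,"rz": 0,"jaw": 0.3},{"tx": 0.001,"ty": 0.0,"tz": -0.008,"rx": 0,"ry": 0,"rz": 0,"jaw": 0.0},{"tx": 0.001,"ty": 0.0,"tz": -0.008,"rx": 0,"ry": 0,"rz": 0,"jaw": 0.0},{"tx": 0.001,"ty": 0.0,"tz": -0.008,"rx": 0,"ry": 0,"rz": 0,"jaw": 0.0},{"tx": 0.001,"ty": 0.0,"tz": -0.008,"rx": 0,"ry": 0,"rz": 0,"jaw": 0.0}], grip_force=15)

```text
time: 8.12
position: [0.3952, 0.1921, 0.1064]
tool_rot: [3.083, 0.605, -0.001]
ft_force: [-0.7, -0.0, 0.3]
grip_width: 0.013
```

Run:
```python
from h import *
S=get_image("side");T=get_image("top");s=ctrl.get_state();print(s["time"],s["position"],s["ft_force"],s["grip_width"])
a=cv2.resize(S[170:270,240:340],None,fx=5,fy=5,interpolation=cv2.INTER_CUBIC)
cv2.imwrite("pics/s7.png",a[:,:,::-1])
```

```text
8.225 [0.39527951 0.19213352 0.10644965] [-0.08501597  1.01725051  0.2236263 ] 0.008961781889790328
```

View pics/s7.png

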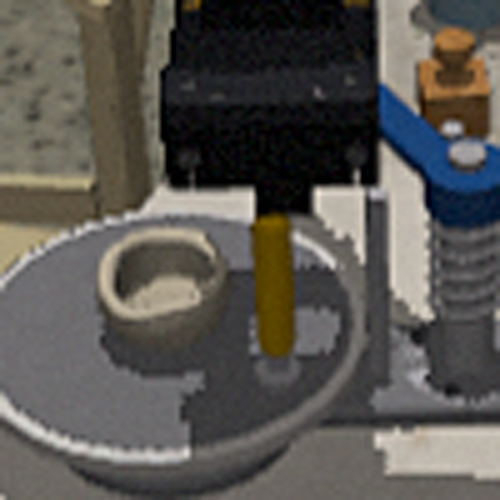

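Run:
```python
from h import *
p=ctrl.get_state()["position"];print(proj("side",p), proj("side",(p[0],p[1],.135)))
print("post top side",plane("side",(294.4,214.2),.135))
S=get_image("side");print(blobs(S,"yellow",(220,140,360,270))[1])
for y in(.19,.2,.21,.22):
  print(y,proj("side",(.395,y,.135)),proj("side",(.395,y,.066)))
```

```text
[296.74518462 222.91663121] [296.17548093 211.50293014]
post top side [0.39512589 0.20143655 0.135     ]
[([291, 213, 8, 28, 170], [294.0, 226.1])]
0.19 [296.72611827 210.92201127] [298.05022501 237.85093123]
0.2 [294.7461195  213.79659816] [296.15925724 240.80678627]
0.21 [292.73592807 216.71517755] [294.24080692 243.80553062]
0.22 [290.69490091 219.6786905 ] [292.29432173 246.84802444]
```

Run:
```python
from h import *
print(proj("side",(.4249,.2304,.0996)),proj("side",(.4221,.2284,.0984)))
S=get_image("side");T=get_image("top")
a=cv2.resize(S[130:250,250:340],None,fx=6,fy=6,interpolation=cv2.INTER_CUBIC)[:600]
a=np.clip(255*(a/255.)**.45,0,255).astype(np.uint8)
b=cv2.resize(T[130:200,255:320],None,fx=8,fy=8,interpolation=cv2.INTER_CUBIC)
b=np.clip(255*(b/255.)**.6,0,255).astype(np.uint8)
cv2.imwrite("pics/s8.png",a[:,:,::-1]);cv2.imwrite("pics/t8.png",b[:,:,::-1])
```

```text
[275.53019544 233.76668927] [277.28063219 233.9400083 ]
```

View pics/s8.png

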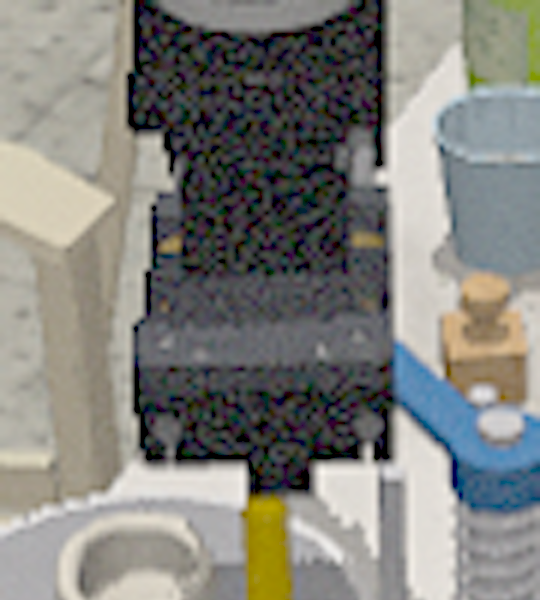

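View pics/t8.png

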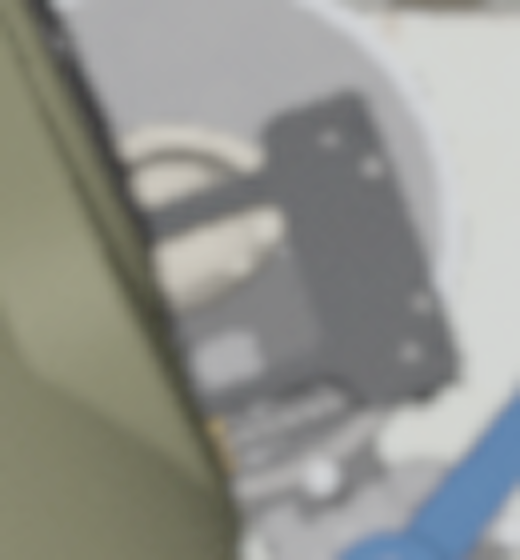

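Run:
```python
from h import *
p=ctrl.get_state()["position"];R=Ro.from_rotvec(ctrl.get_state()["tool_rot"]).as_matrix()
def q(x,y,z): 
    X=p+R@np.array([x,y,-z]);return proj("side",X).round(),proj("top",X).round()
for a in[(0,0,0),(0,-.095,.07),(0,.095,.07),(0,-.015,0),(0,.015,0),(0.0375,.095,.07),(-.0375,.095,.07),(0.0375,-.095,.07),(-.0375,-.095,.07)]: print(a,q(*a))
```

```text
(0, 0, 0) (array([297., 223.]), array([269., 181.]))
(0, -0.095, 0.07) (array([295., 225.]), array([222., 195.]))
(0, 0.095, 0.07) (array([296., 168.]), array([307., 163.]))
(0, -0.015, 0) (array([297., 228.]), array([263., 184.]))
(0, 0.015, 0) (array([297., 218.]), array([275., 179.]))
(0.0375, 0.095, 0.07) (array([278., 169.]), array([301., 146.]))
(-0.0375, 0.095, 0.07) (array([314., 168.]), array([314., 179.]))
(0.0375, -0.095, 0.07) (array([273., 225.]), array([216., 178.]))
(-0.0375, -0.095, 0.07) (array([316., 224.]), array([228., 211.]))
```

```bash
python3 - <<'E'
from h import *
for C in((.4555,.1805),(.4545,.1825),(.456,.1785)):
  for a in(2.7,2.75,2.8,2.85,2.9):
    P=np.array([C[0]+.06*np.cos(a),C[1]+.06*np.sin(a)]);print(C,a,P.round(4),proj("side",[*P,.135]).round(1),proj("side",[*P,.066]).round(1))
  P=[C[0]+.06*np.cos(2.097),C[1]+.06*np.sin(2.097)];print(C,"start",proj("side",[*P,.135]).round(1),proj("top",[*P,.135]).round(1))
p0=(.2455,-.6013,.1876);print("start tcp side",proj("side",p0))
E
python3 -c "
import cv2;a=cv2.imread('pics/side0.png')[0:90,400:520];cv2.imwrite('pics/s0c.png',cv2.convertScaleAbs(cv2.resize(a,None,fx=5,fy=5),alpha=2))"
```

```text
(0.4555, 0.1805) 2.7 [0.4013 0.2061] [290.6 214.9] [292.2 242. ]
(0.4555, 0.1805) 2.75 [0.4    0.2034] [291.7 214.3] [293.2 241.3]
(0.4555, 0.1805) 2.8 [0.399  0.2006] [292.8 213.6] [294.3 240.6]
(0.4555, 0.1805) 2.85 [0.398  0.1977] [293.8 212.8] [295.2 239.8]
(0.4555, 0.1805) 2.9 [0.3972 0.1949] [294.7 212.1] [296.1 239. ]
(0.4555, 0.1805) start [273.7 220.1] [249.5 166.1]
(0.4545, 0.1825) 2.7 [0.4003 0.2081] [290.6 215.6] [292.2 242.7]
(0.4545, 0.1825) 2.75 [0.399  0.2054] [291.8 214.9] [293.3 242. ]
(0.4545, 0.1825) 2.8 [0.398  0.2026] [292.8 214.2] [294.3 241.3]
(0.4545, 0.1825) 2.85 [0.397  0.1997] [293.8 213.5] [295.3 240.5]
(0.4545, 0.1825) 2.9 [0.3962 0.1969] [294.8 212.8] [296.2 239.7]
(0.4545, 0.1825) start [273.7 220.8] [248.5 166.6]
(0.456, 0.1785) 2.7 [0.4018 0.2041] [290.7 214.3] [292.3 241.3]
(0.456, 0.1785) 2.75 [0.4005 0.2014] [291.9 213.6] [293.4 240.6]
(0.456, 0.1785) 2.8 [0.3995 0.1986] [292.9 212.9] [294.4 239.9]
(0.456, 0.1785) 2.85 [0.3985 0.1957] [293.9 212.2] [295.4 239.2]
(0.456, 0.1785) 2.9 [0.3977 0.1929] [294.9 211.5] [296.3 238.4]
(0.456, 0.1785) start [273.9 219.5] [250.4 165.9]
start tcp side [442.20010361  60.72347168]
```

View pics/s0c.png

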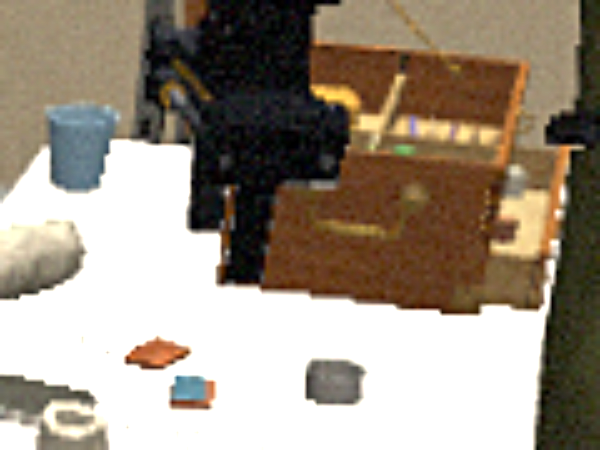

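The fingertips appear about 15 px too high in every side view. The gripper really sits some 30 mm higher than the reported z, so I only had hold of the post's domed top. That explains both the 11 mm width and the loss when I rose 8 mm. The wheel has turned about 44° and the post stays there. I'll re-grip lower.

Call:
carry_out(commands=[{"tx": 0.004,"ty": -0.004,"tz": 0,"rx": 0,"ry": 0,"rz": 0,"jaw": 0.6},{"tx": 0.004,"ty": -0.004,"tz": 0,"rx": 0,"ry": 0,"rz": 0,"jaw": 0.6},{"tx": 0.004,"ty": -0.004,"tz": 0,"rx": 0,"ry": 0,"rz": 0,"jaw": 0.6},{"tx": 0.004,"ty": -0.004,"tz": 0,"rx": 0,"ry": 0,"rz": 0,"jaw": 0.6},{"tx": 0.004,"ty": -0.004,"tz": 0.01,"rx": 0,"ry": 0,"rz": 0,"jaw": 0.6},{"tx": 0.004,"ty": -0.004,"tz": 0.02,"rx": 0,"ry": 0,"rz": 0,"jaw": 0.6},{"tx": 0.004,"ty": -0.004,"tz": 0.03,"rx": 0,"ry": 0,"rz": 0,"jaw": 0.6},{"tx": 0.004,"ty": -0.004,"tz": 0.03,"rx": 0,"ry": 0,"rz": 0,"jaw": 0.6}], grip_force=15)

```text
time: 9.38
position: [0.3965, 0.197, 0.0754]
tool_rot: [-3.083, -0.606, 0.004]
ft_force: [0.4, 0.4, -0.8]
grip_width: 0.59
```

Run:
```python
from h import *
S=get_image("side");s=ctrl.get_state();print(s["time"],s["position"],s["ft_force"],s["grip_width"],proj("side",s["position"]))
a=cv2.resize(S[170:270,240:340],None,fx=5,fy=5,interpolation=cv2.INTER_CUBIC)
a=np.clip(255*(a/255.)**.6,0,255).astype(np.uint8)
cv2.imwrite("pics/s9.png",a[:,:,::-1]);print(blobs(S,"yellow",(220,140,360,270))[1])
```

```text
9.425 [0.3970499  0.19728997 0.07597107] [-0.72578705  0.09322021 -0.30529083] 0.5976537692218916 [295.55063845 236.01584399]
[([292, 236, 6, 5, 27], [294.6, 237.8])]
```

View pics/s9.png

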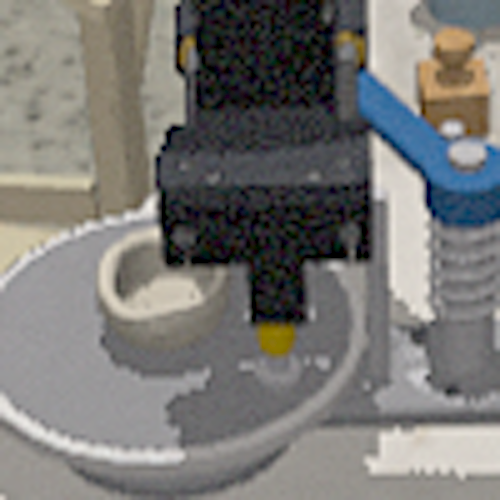

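Call:
carry_out(commands=[{"tx": 0,"ty": 0,"tz": 0,"rx": 0,"ry": 0,"rz": 0,"jaw": 0.1},{"tx": 0,"ty": 0,"tz": 0,"rx": 0,"ry": 0,"rz": 0,"jaw": 0.1},{"tx": 0,"ty": 0,"tz": 0,"rx": 0,"ry": 0,"rz": 0,"jaw": 0.0},{"tx": 0,"ty": 0,"tz": 0,"rx": 0,"ry": 0,"rz": 0,"jaw": 0.0},{"tx": 0,"ty": 0,"tz": 0,"rx": 0,"ry": 0,"rz": 0,"jaw": 0.0},{"tx": 0,"ty": 0,"tz": 0,"rx": 0,"ry": 0,"rz": 0,"jaw": 0.0}], grip_force=15)

```text
time: 10.18
position: [0.398, 0.197, 0.0767]
tool_rot: [3.082, 0.605, 0.001]
ft_force: [1.4, -2.3, -0.0]
grip_width: 0.182
```

Run:
```python
from h import *
S=get_image("side");s=ctrl.get_state();print(s["time"],s["position"],s["ft_force"],s["grip_width"],proj("side",s["position"]))
a=cv2.resize(S[170:270,240:340],None,fx=5,fy=5,interpolation=cv2.INTER_CUBIC)
a=np.clip(255*(a/255.)**.6,0,255).astype(np.uint8)
cv2.imwrite("pics/s10.png",a[:,:,::-1]);print(blobs(S,"yellow",(220,140,360,270))[1])
```

```text
10.225 [0.39804824 0.19701849 0.07668542] [ 2.5751345  -1.56223171 -0.3309043 ] 0.17664909870211554 [295.13597797 235.55766087]
[([290, 229, 7, 13, 79], [293.1, 234.6])]
```

View pics/s10.png

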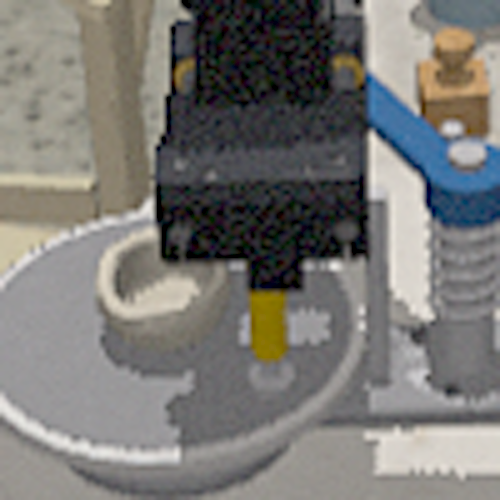

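The grip is now sound: width 0.18, about 16 mm, which matches the post. Continuing the turn.

Run:
```python
from h import *
arc(2.862,[3,9,16,24,32,40,48,56,64,72,78,80])
```

```text
3 [-0.0019  0.0025]
9 [-0.0052  0.0078]
16 [-0.0084  0.0144]
24 [-0.011   0.0224]
32 [-0.0125  0.0306]
40 [-0.0128  0.039 ]
48 [-0.012   0.0473]
56 [-0.01    0.0555]
64 [-0.0069  0.0632]
72 [-0.0027  0.0705]
78 [0.001  0.0755]
80 [0.0024 0.0771]
```

Call:
carry_out(commands=[{"tx": -0.0019,"ty": 0.0025,"tz": 0,"rx": 0,"ry": 0,"rz": 0,"jaw": 0.0},{"tx": -0.0052,"ty": 0.0078,"tz": 0,"rx": 0,"ry": 0,"rz": 0,"jaw": 0.0},{"tx": -0.0084,"ty": 0.0144,"tz": 0,"rx": 0,"ry": 0,"rz": 0,"jaw": 0.0},{"tx": -0.011,"ty": 0.0224,"tz": 0,"rx": 0,"ry": 0,"rz": 0,"jaw": 0.0},{"tx": -0.0125,"ty": 0.0306,"tz": 0,"rx": 0,"ry": 0,"rz": 0,"jaw": 0.0},{"tx": -0.0128,"ty": 0.039,"tz": 0,"rx": 0,"ry": 0,"rz": 0,"jaw": 0.0},{"tx": -0.012,"ty": 0.0473,"tz": 0,"rx": 0,"ry": 0,"rz": 0,"jaw": 0.0},{"tx": -0.01,"ty": 0.0555,"tz": 0,"rx": 0,"ry": 0,"rz": 0,"jaw": 0.0},{"tx": -0.0069,"ty": 0.0632,"tz": 0,"rx": 0,"ry": 0,"rz": 0,"jaw": 0.0},{"tx": -0.0027,"ty": 0.0705,"tz": 0,"rx": 0,"ry": 0,"rz": 0,"jaw": 0.0},{"tx": 0.001,"ty": 0.0755,"tz": 0,"rx": 0,"ry": 0,"rz": 0,"jaw": 0.0},{"tx": 0.0024,"ty": 0.0771,"tz": 0,"rx": 0,"ry": 0,"rz": 0,"jaw": 0.0}], grip_force=15)

```text
time: 11.72
position: [0.4282, 0.1236, 0.0766]
tool_rot: [3.08, 0.602, -0.005]
ft_force: [-3.4, -4.4, 8.5]
grip_width: 0.176
```

Run:
```python
from h import *
S=get_image("side");T=get_image("top");s=ctrl.get_state();p=s["position"];print(s["time"],p,s["ft_force"],s["grip_width"],s["joint_positions"])
d=p[:2]-[.4555,.1805];print(np.linalg.norm(d),np.arctan2(d[1],d[0])%6.283)
a=cv2.resize(S[150:270,220:340],None,fx=4,fy=4,interpolation=cv2.INTER_CUBIC)
b=cv2.resize(T[80:230,210:360],None,fx=3.2,fy=3.2,interpolation=cv2.INTER_CUBIC)[:480]
cv2.imwrite("pics/s11.png",np.hstack([a[:,:480],b[:,:320]])[:,:,::-1])
arc(4.258,[3,9,16,24,32,40,48,56,64,72,78,80])
```

```text
11.825 [0.42835399 0.12354757 0.076589  ] [-2.46707854 -5.75402249  6.91588751] 0.17684257003823203 [ 0.39764208  0.00693709 -0.73425767  2.04791284  0.00877736  1.09205461
 -1.5255459 ]
0.06309108656542439 4.267415221933655
3 [0.0022 0.0023]
9 [0.0068 0.0065]
16 [0.0128 0.0108]
24 [0.0201 0.0148]
32 [0.028  0.0176]
40 [0.0362 0.0194]
48 [0.0445 0.02  ]
56 [0.0529 0.0195]
64 [0.0611 0.0178]
72 [0.0689 0.015 ]
78 [0.0746 0.0121]
80 [0.0764 0.0111]
```

View pics/s11.png

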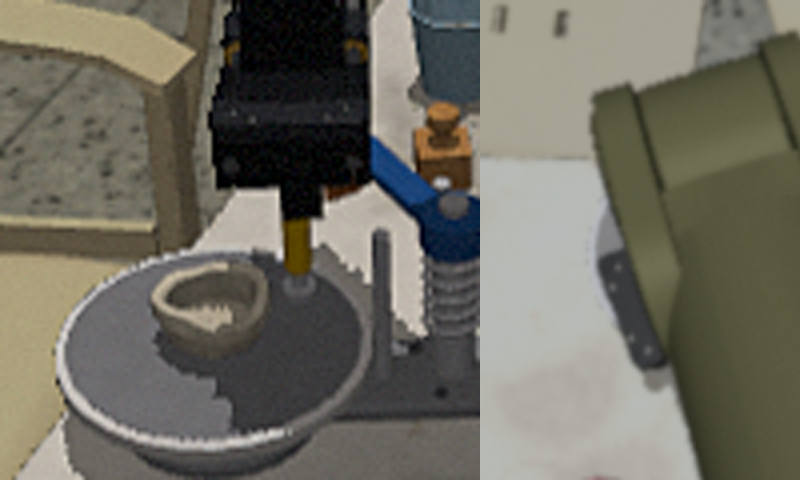

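Run:
```python
from h import *
arc(4.256,[3,9,16,24,32,40,48,56,64,72,80,83],off=(-.001,-.003))
```

```text
3 [0.0001 0.0047]
9 [0.0047 0.0089]
16 [0.0107 0.0132]
24 [0.018  0.0172]
32 [0.0259 0.0201]
40 [0.0341 0.0219]
48 [0.0424 0.0225]
56 [0.0508 0.022 ]
64 [0.059  0.0203]
72 [0.0669 0.0175]
80 [0.0743 0.0136]
83 [0.0769 0.0119]
```

Call:
carry_out(commands=[{"tx": 0.001,"ty": 0.004,"tz": 0,"rx": 0,"ry": 0,"rz": 0,"jaw": 0.0},{"tx": 0.0047,"ty": 0.0089,"tz": 0,"rx": 0,"ry": 0,"rz": 0,"jaw": 0.0},{"tx": 0.0107,"ty": 0.0132,"tz": 0,"rx": 0,"ry": 0,"rz": 0,"jaw": 0.0},{"tx": 0.018,"ty": 0.0172,"tz": 0,"rx": 0,"ry": 0,"rz": 0,"jaw": 0.0},{"tx": 0.0259,"ty": 0.0201,"tz": 0,"rx": 0,"ry": 0,"rz": 0,"jaw": 0.0},{"tx": 0.0341,"ty": 0.0219,"tz": 0,"rx": 0,"ry": 0,"rz": 0,"jaw": 0.0},{"tx": 0.0424,"ty": 0.0225,"tz": 0,"rx": 0,"ry": 0,"rz": 0,"jaw": 0.0},{"tx": 0.0508,"ty": 0.022,"tz": 0,"rx": 0,"ry": 0,"rz": 0,"jaw": 0.0},{"tx": 0.059,"ty": 0.0203,"tz": 0,"rx": 0,"ry": 0,"rz": 0,"jaw": 0.0},{"tx": 0.0669,"ty": 0.0175,"tz": 0,"rx": 0,"ry": 0,"rz": 0,"jaw": 0.0},{"tx": 0.0743,"ty": 0.0136,"tz": 0,"rx": 0,"ry": 0,"rz": 0,"jaw": 0.0},{"tx": 0.0769,"ty": 0.0119,"tz": 0,"rx": 0,"ry": 0,"rz": 0,"jaw": 0.0}], grip_force=15)

```text
time: 13.32
position: [0.5056, 0.1452, 0.0766]
tool_rot: [-3.083, -0.606, -0.001]
ft_force: [-1.1, 0.2, 6.1]
grip_width: 0.177
```

Run:
```python
from h import *
S=get_image("side");T=get_image("top");s=ctrl.get_state();p=s["position"];print(s["time"],p,s["ft_force"],s["grip_width"],s["joint_positions"])
d=p[:2]-[.4547,.1774];a0=np.arctan2(d[1],d[0])%6.283;print(np.linalg.norm(d),a0,np.rad2deg(2.097+2*np.pi-a0))
a=cv2.resize(S[150:270,220:340],None,fx=4,fy=4,interpolation=cv2.INTER_CUBIC)
b=cv2.resize(T[80:230,210:360],None,fx=3.2,fy=3.2,interpolation=cv2.INTER_CUBIC)[:480]
cv2.imwrite("pics/s12.png",np.hstack([a[:,:480],b[:,:320]])[:,:,::-1])
arc(a0,[3,9,16,24,32,40,48,56,64,72,78,80])
```

```text
13.425 [0.50569053 0.1454723  0.07664041] [1.33948264 1.23909709 3.5873277 ] 0.18042986597451285 [ 0.33154322  0.20986209 -0.72706636  1.87439961  0.15471306  1.11266516
 -1.63581616]
0.06016154728509399 5.723574469676 152.21258879767043
3 [ 0.0025 -0.0019]
9 [ 0.0072 -0.0061]
16 [ 0.0121 -0.0115]
24 [ 0.0168 -0.0185]
32 [ 0.0205 -0.026 ]
40 [ 0.0231 -0.0339]
48 [ 0.0246 -0.0422]
56 [ 0.0249 -0.0505]
64 [ 0.0241 -0.0589]
72 [ 0.0221 -0.067 ]
78 [ 0.0199 -0.0729]
80 [ 0.019  -0.0748]
```

View pics/s12.png

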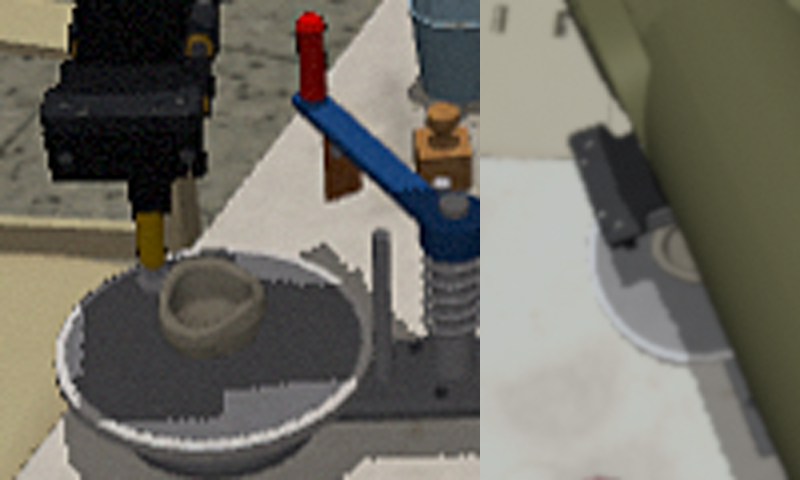

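The post is at the far side, the pot is still centred, and the forces are small. I'll go on.

Call:
carry_out(commands=[{"tx": 0.0025,"ty": -0.0019,"tz": 0,"rx": 0,"ry": 0,"rz": 0,"jaw": 0.0},{"tx": 0.0072,"ty": -0.0061,"tz": 0,"rx": 0,"ry": 0,"rz": 0,"jaw": 0.0},{"tx": 0.0121,"ty": -0.0115,"tz": 0,"rx": 0,"ry": 0,"rz": 0,"jaw": 0.0},{"tx": 0.0168,"ty": -0.0185,"tz": 0,"rx": 0,"ry": 0,"rz": 0,"jaw": 0.0},{"tx": 0.0205,"ty": -0.026,"tz": 0,"rx": 0,"ry": 0,"rz": 0,"jaw": 0.0},{"tx": 0.0231,"ty": -0.0339,"tz": 0,"rx": 0,"ry": 0,"rz": 0,"jaw": 0.0},{"tx": 0.0246,"ty": -0.0422,"tz": 0,"rx": 0,"ry": 0,"rz": 0,"jaw": 0.0},{"tx": 0.0249,"ty": -0.0505,"tz": 0,"rx": 0,"ry": 0,"rz": 0,"jaw": 0.0},{"tx": 0.0241,"ty": -0.0589,"tz": 0,"rx": 0,"ry": 0,"rz": 0,"jaw": 0.0},{"tx": 0.0221,"ty": -0.067,"tz": 0,"rx": 0,"ry": 0,"rz": 0,"jaw": 0.0},{"tx": 0.0199,"ty": -0.0729,"tz": 0,"rx": 0,"ry": 0,"rz": 0,"jaw": 0.0},{"tx": 0.019,"ty": -0.0748,"tz": 0,"rx": 0,"ry": 0,"rz": 0,"jaw": 0.0}], grip_force=15)

```text
time: 14.92
position: [0.4934, 0.2228, 0.0767]
tool_rot: [-3.081, -0.607, -0.001]
ft_force: [4.4, 3.9, 2.3]
grip_width: 0.182
```

Run:
```python
from h import *
s=ctrl.get_state();p=s["position"];print(s["time"],p,s["ft_force"],s["grip_width"],s["joint_positions"])
# circle fit, r=.06
from scipy.optimize import least_squares
Q=np.array([(.398,.197),(.4283,.1236),(.5057,.1455),p[:2]])
f=least_squares(lambda c:np.linalg.norm(Q-c,axis=1)-.06,(.4547,.1774));C=f.x;print("C",C,f.fun)
d=p[:2]-C;a0=np.arctan2(d[1],d[0])%6.283;rem=np.rad2deg(2.097+2*np.pi-a0);print(np.linalg.norm(d),a0,rem)
arc(a0,[3,9,16,24,32,40,48,56,62,66,rem-3,rem])
print("target P",C+.06*np.array([np.cos(2.097),np.sin(2.097)]))
```

```text
14.925 [0.49341588 0.22283721 0.07667987] [4.36466374 3.93681338 2.33101107] 0.1820895420748263 [ 0.20684953  0.2549127  -0.76394727  1.83745829  0.19366509  1.1245589
 -1.80657475]
C [0.45469618 0.17725774] [ 3.51057359e-05 -2.01071583e-04  8.28057078e-05 -1.94454285e-04]
0.05980554571481087 0.8665933643714407 430.4971073064073
3 [-0.0015 -0.0027]
9 [-0.005 -0.008]
16 [-0.0097 -0.0136]
24 [-0.0159 -0.0193]
32 [-0.0228 -0.024 ]
40 [-0.0302 -0.0278]
48 [-0.0382 -0.0304]
56 [-0.0464 -0.032 ]
62 [-0.0527 -0.0323]
66 [-0.0569 -0.0322]
427.4971073064073 [-0.0584 -0.0321]
430.4971073064073 [-0.0615 -0.0318]
target P [0.42456093 0.22914094]
```

Call:
carry_out(commands=[{"tx": -0.001,"ty": -0.0027,"tz": 0,"rx": 0,"ry": 0,"rz": 0,"jaw": 0.0},{"tx": -0.004,"ty": -0.008,"tz": 0,"rx": 0,"ry": 0,"rz": 0,"jaw": 0.0},{"tx": -0.0085,"ty": -0.0138,"tz": 0,"rx": 0,"ry": 0,"rz": 0,"jaw": 0.0},{"tx": -0.0147,"ty": -0.0195,"tz": 0,"rx": 0,"ry": 0,"rz": 0,"jaw": 0.0},{"tx": -0.0216,"ty": -0.0242,"tz": 0,"rx": 0,"ry": 0,"rz": 0,"jaw": 0.0},{"tx": -0.029,"ty": -0.028,"tz": 0,"rx": 0,"ry": 0,"rz": 0,"jaw": 0.0},{"tx": -0.037,"ty": -0.0306,"tz": 0,"rx": 0,"ry": 0,"rz": 0,"jaw": 0.0},{"tx": -0.0452,"ty": -0.0322,"tz": 0,"rx": 0,"ry": 0,"rz": 0,"jaw": 0.0},{"tx": -0.0517,"ty": -0.0325,"tz": 0,"rx": 0,"ry": 0,"rz": 0,"jaw": 0.0},{"tx": -0.0569,"ty": -0.0322,"tz": 0,"rx": 0,"ry": 0,"rz": 0,"jaw": 0.0},{"tx": -0.058,"ty": -0.0322,"tz": 0,"rx": 0,"ry": 0,"rz": 0,"jaw": 0.0}], grip_force=15)

```text
time: 16.3
position: [0.426, 0.2297, 0.0766]
tool_rot: [-3.082, -0.606, 0.004]
ft_force: [-2.1, 4.9, 6.7]
grip_width: 0.178
```

Run:
```python
from h import *
S=get_image("side");s=ctrl.get_state();p=s["position"];print(s["time"],p,s["ft_force"],s["grip_width"],s["joint_positions"])
d=p[:2]-[.4547,.17726];a0=np.arctan2(d[1],d[0])%6.283;print(np.linalg.norm(d),a0)
S0=cv2.imread("pics/side0.png")[:,:,::-1]
def lo(I):
    m=mask(I,"yellow");return [(r,np.nonzero(m[r,260:300])[0].mean()+260, (m[r,260:300]>0).sum()) for r in range(236,250) if m[r,260:300].any()]
print(lo(S0));print(lo(S))
c=lambda I:cv2.resize(I[190:270,230:330],None,fx=4,fy=4,interpolation=cv2.INTER_CUBIC)
cv2.imwrite("pics/s13.png",np.hstack([c(np.ascontiguousarray(S0)),c(S)])[:,:,::-1])
```

```text
16.35 [0.42599181 0.22967733 0.0765854 ] [-2.54008137  4.48767939  7.16885669] 0.1785762399434094 [ 0.22362903  0.11733635 -0.80609096  1.96457159  0.09372167  1.09949894
 -1.80440856]
0.0597640054607251 2.0718605388380285
[(236, np.float64(273.5), np.int64(2)), (237, np.float64(275.0), np.int64(5)), (238, np.float64(273.5), np.int64(4)), (239, np.float64(273.75), np.int64(4)), (240, np.float64(273.75), np.int64(4)), (241, np.float64(274.0), np.int64(3)), (242, np.float64(274.0), np.int64(3)), (243, np.float64(274.0), np.int64(3)), (244, np.float64(274.5), np.int64(4)), (245, np.float64(275.0), np.int64(3)), (246, np.float64(275.0), np.int64(2)), (247, np.float64(275.0), np.int64(3))]
[(236, np.float64(273.0), np.int64(7)), (237, np.float64(273.0), np.int64(7)), (238, np.float64(273.5), np.int64(6)), (239, np.float64(273.5), np.int64(6)), (240, np.float64(273.5), np.int64(6)), (241, np.float64(273.5), np.int64(6)), (242, np.float64(273.5), np.int64(6)), (243, np.float64(273.5), np.int64(6)), (244, np.float64(273.5), np.int64(6)), (245, np.float64(273.5), np.int64(6)), (246, np.float64(273.5), np.int64(6)), (247, np.float64(274.0), np.int64(5)), (248, np.float64(273.5), np.int64(4))]
```

View pics/s13.png

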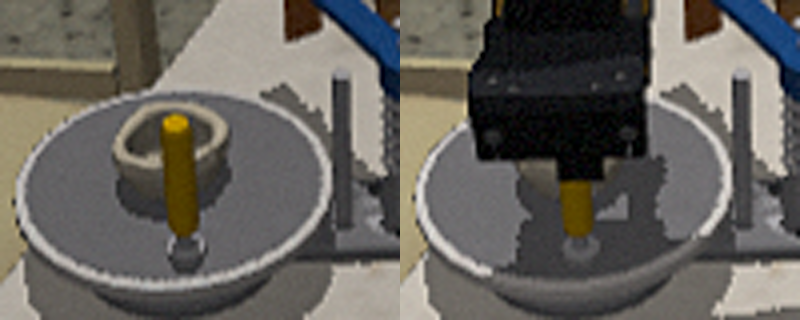

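About 1.3 px (2.5 mm) is left before the post sits where it began. I'll creep on, then release.

Call:
carry_out(commands=[{"tx": -0.001,"ty": -0.001,"tz": 0,"rx": 0,"ry": 0,"rz": 0,"jaw": 0.0},{"tx": -0.002,"ty": -0.0015,"tz": 0,"rx": 0,"ry": 0,"rz": 0,"jaw": 0.0},{"tx": -0.003,"ty": -0.0015,"tz": 0,"rx": 0,"ry": 0,"rz": 0,"jaw": 0.0},{"tx": -0.003,"ty": -0.0015,"tz": 0,"rx": 0,"ry": 0,"rz": 0,"jaw": 0.0}], grip_force=15)

```text
time: 16.85
position: [0.4236, 0.2285, 0.0766]
tool_rot: [3.081, 0.604, -0.003]
ft_force: [-0.1, 1.5, 7.9]
grip_width: 0.179
```

Run:
```python
from h import *
S=get_image("side");s=ctrl.get_state();p=s["position"];print(s["time"],p,s["ft_force"],s["grip_width"])
d=p[:2]-[.4547,.17726];a0=np.arctan2(d[1],d[0])%6.283;print(np.linalg.norm(d),a0)
S0=cv2.imread("pics/side0.png")[:,:,::-1]
c=lambda I:cv2.resize(I[230:260,255:295],None,fx=10,fy=10,interpolation=cv2.INTER_CUBIC)
cv2.imwrite("pics/s14.png",np.hstack([c(np.ascontiguousarray(S0)),c(S)])[:,:,::-1])
```

```text
16.9 [0.42365676 0.22846189 0.07658115] [0.39195716 1.30023867 7.99401283] 0.17974603899017338
0.0598775122357511 2.1158286915170414
```

View pics/s14.png

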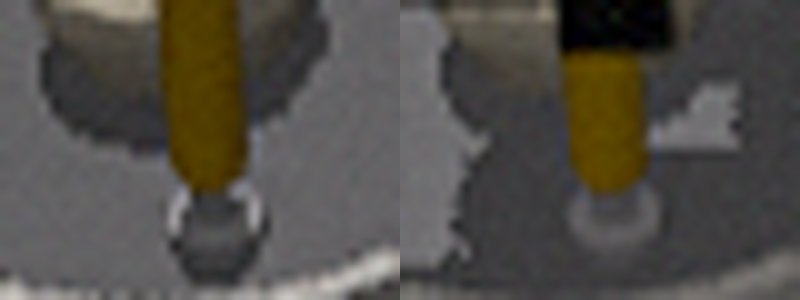

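The post is back within about 0.3 px of where it began. Releasing, rising, and going above the red grip.

Call:
carry_out(commands=[{"tx": 0,"ty": 0,"tz": 0,"rx": 0,"ry": 0,"rz": 0,"jaw": 0.6},{"tx": 0,"ty": 0,"tz": 0,"rx": 0,"ry": 0,"rz": 0,"jaw": 0.6},{"tx": 0,"ty": 0,"tz": 0,"rx": 0,"ry": 0,"rz": 0,"jaw": 0.6},{"tx": 0,"ty": 0,"tz": -0.03,"rx": 0,"ry": 0,"rz": 0,"jaw": 0.6},{"tx": 0,"ty": 0,"tz": -0.08,"rx": 0,"ry": 0,"rz": 0,"jaw": 0.8},{"tx": 0,"ty": 0,"tz": -0.12,"rx": 0,"ry": 0,"rz": 0,"jaw": 1},{"tx": -0.01,"ty": 0.05,"tz": -0.12,"rx": 0,"ry": 0,"rz": 0,"jaw": 1},{"tx": -0.022,"ty": 0.105,"tz": -0.12,"rx": 0,"ry": 0,"rz": 0,"jaw": 1},{"tx": -0.034,"ty": 0.16,"tz": -0.12,"rx": 0,"ry": 0,"rz": 0,"jaw": 1},{"tx": -0.043,"ty": 0.206,"tz": -0.12,"rx": 0,"ry": 0,"rz": 0,"jaw": 1},{"tx": -0.043,"ty": 0.206,"tz": -0.12,"rx": 0,"ry": 0,"rz": 0,"jaw": 1}], grip_force=15)

```text
time: 18.27
position: [0.4624, 0.0179, 0.1958]
tool_rot: [3.085, 0.593, -0.003]
ft_force: [-0.7, -0.4, -0.5]
grip_width: 0.997
```

Run:
```python
from h import *
S=get_image("side");T=get_image("top");s=ctrl.get_state();p=s["position"];print(s["time"],p,s["ft_force"],s["grip_width"],s["joint_positions"])
print(proj("side",p),td((.4615,.0212,.09)))
a=cv2.resize(S[100:270,220:360],None,fx=3.5,fy=3.5,interpolation=cv2.INTER_CUBIC)
b=cv2.resize(T[100:230,230:330],None,fx=3,fy=3,interpolation=cv2.INTER_CUBIC)
a=np.vstack([a,np.zeros((max(0,595-a.shape[0]),a.shape[1],3),np.uint8)])[:595]
b=np.vstack([b,np.zeros((595-b.shape[0],b.shape[1],3),np.uint8)])
cv2.imwrite("pics/s15.png",np.hstack([a,b])[:,:,::-1]);print(blobs(S,"yellow",(220,140,360,270))[1],blobs(T,"yellow",(230,110,370,220))[1])
```

```text
18.375 [0.4622455  0.02262477 0.19611181] [0.08097789 0.49808194 0.79733981] 1.0030397570800742 [ 0.47490615 -0.07041167 -0.54903481  1.86255412 -0.038435    1.3405472
 -1.24818911]
[297.00205391 139.52241039] [-0.0011  0.0011  0.1061]
[([270, 218, 8, 31, 159], [274.0, 232.2])] [([251, 165, 6, 6, 17], [253.7, 168.1])]
```

View pics/s15.png

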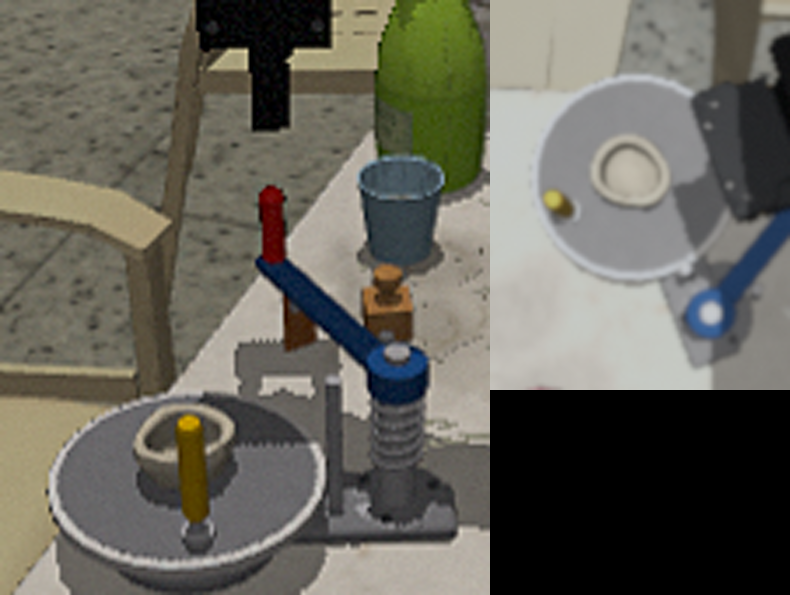

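The post matches its starting pixels in both views (side mask x 270, y 218; top 251,165), with the pot centred. The fingers (column 297) are over the red grip (297.4). Descending and gripping.

Call:
carry_out(commands=[{"tx": -0.001,"ty": 0.001,"tz": 0.04,"rx": 0,"ry": 0,"rz": 0,"jaw": 1},{"tx": -0.001,"ty": 0.001,"tz": 0.08,"rx": 0,"ry": 0,"rz": 0,"jaw": 1},{"tx": -0.001,"ty": 0.001,"tz": 0.105,"rx": 0,"ry": 0,"rz": 0,"jaw": 1},{"tx": -0.001,"ty": 0.001,"tz": 0.105,"rx": 0,"ry": 0,"rz": 0,"jaw": 1}], grip_force=10)

```text
time: 18.88
position: [0.4601, 0.0228, 0.0898]
tool_rot: [-3.08, -0.61, 0.007]
ft_force: [-1.4, 0.2, 0.9]
grip_width: 0.998
```

Run:
```python
from h import *
S=get_image("side");s=ctrl.get_state();p=s["position"];print(s["time"],p,s["ft_force"],s["grip_width"])
a=cv2.resize(S[120:230,250:350],None,fx=5,fy=5,interpolation=cv2.INTER_CUBIC)
cv2.imwrite("pics/s16.png",a[:,:,::-1])
```

```text
18.925 [0.46156157 0.0226451  0.09138228] [-0.44468804 -0.43452356  0.66754526] 0.9994165420802249
```

View pics/s16.png

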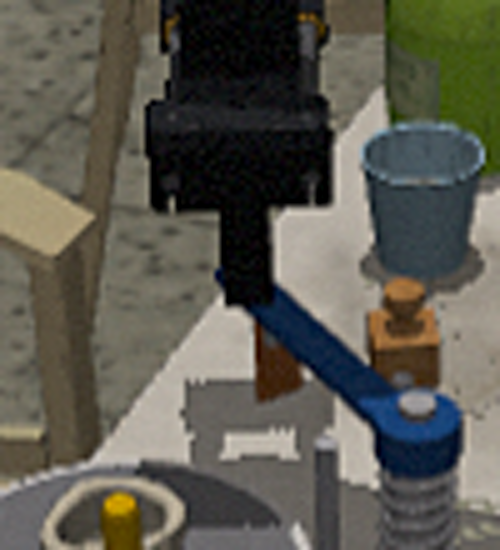

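Call:
carry_out(commands=[{"tx": 0,"ty": 0,"tz": 0,"rx": 0,"ry": 0,"rz": 0,"jaw": 0.3},{"tx": 0,"ty": 0,"tz": 0,"rx": 0,"ry": 0,"rz": 0,"jaw": 0.3},{"tx": 0,"ty": 0,"tz": 0,"rx": 0,"ry": 0,"rz": 0,"jaw": 0.0},{"tx": 0,"ty": 0,"tz": 0,"rx": 0,"ry": 0,"rz": 0,"jaw": 0.0},{"tx": 0,"ty": 0,"tz": 0,"rx": 0,"ry": 0,"rz": 0,"jaw": 0.0},{"tx": 0,"ty": 0,"tz": 0,"rx": 0,"ry": 0,"rz": 0,"jaw": 0.0},{"tx": 0,"ty": 0,"tz": 0,"rx": 0,"ry": 0,"rz": 0,"jaw": 0.0},{"tx": 0,"ty": 0,"tz": 0,"rx": 0,"ry": 0,"rz": 0,"jaw": 0.0}], grip_force=30)

```text
time: 19.92
position: [0.4624, 0.0209, 0.0916]
tool_rot: [3.082, 0.605, 0.0]
ft_force: [1.0, -3.6, -1.1]
grip_width: 0.174
```

Run:
```python
from h import *
S=get_image("side");s=ctrl.get_state();p=s["position"];print(s["time"],p,s["ft_force"],s["grip_width"])
a=cv2.resize(S[120:230,250:350],None,fx=5,fy=5,interpolation=cv2.INTER_CUBIC)
cv2.imwrite("pics/s17.png",a[:,:,::-1])
H=np.array([.3446,.1116]);d=p[:2]-H;a0=np.arctan2(d[1],d[0]);print("r,ang",np.linalg.norm(d),a0)
arc(-.658,np.rad2deg([.03,.1,.17,.24,.31,.38,.45,.52,.59,.66,.72,.8,.84]),r=.148)
```

```text
19.975 [0.46228142 0.02069766 0.09151317] [ 0.86832312 -1.27726771  0.14938081] 0.17549317121469635
r,ang 0.14870155690321327 -0.6577113719725801
1.7188733853924696 [ 0.0038 -0.0023]
5.729577951308233 [ 0.0124 -0.008 ]
9.740282517223996 [ 0.0206 -0.0144]
13.750987083139757 [ 0.0283 -0.0213]
17.76169164905552 [ 0.0355 -0.0287]
21.772396214971284 [ 0.0422 -0.0367]
25.783100780887047 [ 0.0483 -0.045 ]
29.79380534680281 [ 0.0538 -0.0538]
33.80450991271857 [ 0.0587 -0.0629]
37.81521447863433 [ 0.0629 -0.0724]
41.25296124941927 [ 0.066  -0.0807]
45.836623610465864 [ 0.0694 -0.0921]
48.12845479098915 [ 0.0707 -0.0979]
```

View pics/s17.png

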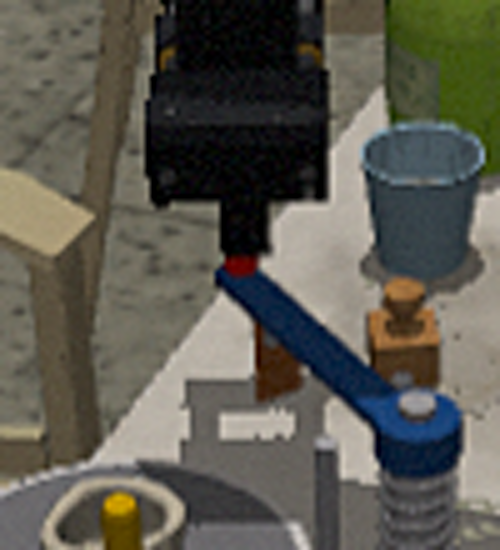

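The red grip is held (width about 15.3 mm; radius 148.7 mm and angle match). Swinging in.

Call:
carry_out(commands=[{"tx": 0.0038,"ty": -0.0023,"tz": 0,"rx": 0,"ry": 0,"rz": 0,"jaw": 0.0},{"tx": 0.0124,"ty": -0.008,"tz": 0,"rx": 0,"ry": 0,"rz": 0,"jaw": 0.0},{"tx": 0.0206,"ty": -0.0144,"tz": 0,"rx": 0,"ry": 0,"rz": 0,"jaw": 0.0},{"tx": 0.0283,"ty": -0.0213,"tz": 0,"rx": 0,"ry": 0,"rz": 0,"jaw": 0.0},{"tx": 0.0355,"ty": -0.0287,"tz": 0,"rx": 0,"ry": 0,"rz": 0,"jaw": 0.0},{"tx": 0.0422,"ty": -0.0367,"tz": 0,"rx": 0,"ry": 0,"rz": 0,"jaw": 0.0},{"tx": 0.0483,"ty": -0.045,"tz": 0,"rx": 0,"ry": 0,"rz": 0,"jaw": 0.0},{"tx": 0.0538,"ty": -0.0538,"tz": 0,"rx": 0,"ry": 0,"rz": 0,"jaw": 0.0},{"tx": 0.0587,"ty": -0.0629,"tz": 0,"rx": 0,"ry": 0,"rz": 0,"jaw": 0.0},{"tx": 0.0629,"ty": -0.0724,"tz": 0,"rx": 0,"ry": 0,"rz": 0,"jaw": 0.0},{"tx": 0.066,"ty": -0.0807,"tz": 0,"rx": 0,"ry": 0,"rz": 0,"jaw": 0.0},{"tx": 0.066,"ty": -0.0807,"tz": 0,"rx": 0,"ry": 0,"rz": 0,"jaw": 0.0}], grip_force=40)

```text
time: 21.48
position: [0.4924, 0.1212, 0.0915]
tool_rot: [3.081, 0.607, -0.002]
ft_force: [-2.4, -6.2, 2.6]
grip_width: 0.171
```

Run:
```python
from h import *
s=ctrl.get_state();p=s["position"];print(s["time"],p,s["ft_force"],s["grip_width"])
H=np.array([.3446,.1116]);d=p[:2]-H;a0=np.arctan2(d[1],d[0]);print("r,ang",np.linalg.norm(d),a0,a0+.658)
arc(a0,np.rad2deg(np.array([.04,.08,.12,.142])-a0),r=.148)
t=np.array([-np.sin(.14),np.cos(.14)]);print("tangent in tool",np.array([[.926,.378],[.378,-.926]])@t)
```

```text
21.475 [0.49235017 0.12117164 0.09147625] [-2.42974338 -6.17779496  2.61439771] 0.17107641071567073
r,ang 0.14805988268677564 0.06469220387569218 0.7226922038756922
-1.4147590689537357 [-0.0012  0.0035]
0.8770721115695573 [ 0.0007 -0.0022]
3.1689032920928497 [ 0.0024 -0.0078]
4.429410441380661 [ 0.0032 -0.011 ]
tangent in tool [ 0.24508472 -0.96968731]
```

Call:
carry_out(commands=[{"tx": 0.0009,"ty": -0.003,"tz": 0,"rx": 0,"ry": 0,"rz": 0,"jaw": 0.0},{"tx": 0.0018,"ty": -0.006,"tz": 0,"rx": 0,"ry": 0,"rz": 0,"jaw": 0.0},{"tx": 0.0027,"ty": -0.009,"tz": 0,"rx": 0,"ry": 0,"rz": 0,"jaw": 0.0},{"tx": 0.0034,"ty": -0.012,"tz": 0,"rx": 0,"ry": 0,"rz": 0,"jaw": 0.0},{"tx": 0.004,"ty": -0.0145,"tz": 0,"rx": 0,"ry": 0,"rz": 0,"jaw": 0.0},{"tx": 0.004,"ty": -0.0145,"tz": 0,"rx": 0,"ry": 0,"rz": 0,"jaw": 0.0}], grip_force=40)

```text
time: 22.22
position: [0.491, 0.1327, 0.0914]
tool_rot: [3.079, 0.602, -0.003]
ft_force: [-1.7, -11.6, 3.8]
grip_width: 0.169
```

Run:
```python
from h import *
s=ctrl.get_state();p=s["position"];print(s["time"],p,s["ft_force"],s["grip_width"])
H=np.array([.3446,.1116]);d=p[:2]-H;a0=np.arctan2(d[1],d[0]);print("r,ang",np.linalg.norm(d),a0,a0+.658)
```

```text
22.225 [0.49103374 0.13274808 0.09144035] [ -1.67867539 -11.57329976   3.80045799] 0.1691434707390952
r,ang 0.1479529698230606 0.14342911793724403 0.801429117937244
```

Call:
carry_out(commands=[{"tx": 0.0004,"ty": -0.0015,"tz": 0,"rx": 0,"ry": 0,"rz": 0,"jaw": 0.0},{"tx": 0.0007,"ty": -0.003,"tz": 0,"rx": 0,"ry": 0,"rz": 0,"jaw": 0.0},{"tx": 0.0007,"ty": -0.003,"tz": 0,"rx": 0,"ry": 0,"rz": 0,"jaw": 0.0},{"tx": 0.0007,"ty": -0.003,"tz": 0,"rx": 0,"ry": 0,"rz": 0,"jaw": 0.0},{"tx": 0.0007,"ty": -0.003,"tz": 0,"rx": 0,"ry": 0,"rz": 0,"jaw": 0.0},{"tx": 0.0007,"ty": -0.003,"tz": 0,"rx": 0,"ry": 0,"rz": 0,"jaw": 0.0}], grip_force=40)

```text
time: 22.98
position: [0.491, 0.133, 0.0914]
tool_rot: [3.076, 0.598, -0.004]
ft_force: [-1.0, -15.8, 5.4]
grip_width: 0.171
```

Run:
```python
from h import *
S=get_image("side");T=get_image("top")
s=ctrl.get_state();p=s["position"];print(s["time"],p,s["ft_force"],s["grip_width"])
H=np.array([.3446,.1116]);d=p[:2]-H;a0=np.arctan2(d[1],d[0]);print("r,ang",np.linalg.norm(d),a0,a0+.658)
print(blobs(S,"yellow",(220,140,360,270))[1],blobs(T,"yellow",(230,110,370,220))[1])
a=cv2.resize(S[110:270,220:360],None,fx=3.4,fy=3.4,interpolation=cv2.INTER_CUBIC)
b=cv2.resize(T[100:260,230:330],None,fx=3.4,fy=3.4,interpolation=cv2.INTER_CUBIC)[:a.shape[0],:320]
cv2.imwrite("pics/s18.png",np.hstack([a,b])[:,:,::-1])
```

```text
23.075 [0.4910223  0.13301444 0.09145511] [ -1.03521896 -15.76448057   5.4033708 ] 0.17193311321477797
r,ang 0.14797995661996863 0.14522165387903543 0.8032216538790354
[([270, 218, 9, 31, 176], [274.1, 232.8])] [([251, 165, 4, 5, 11], [252.9, 167.5])]
```

View pics/s18.png

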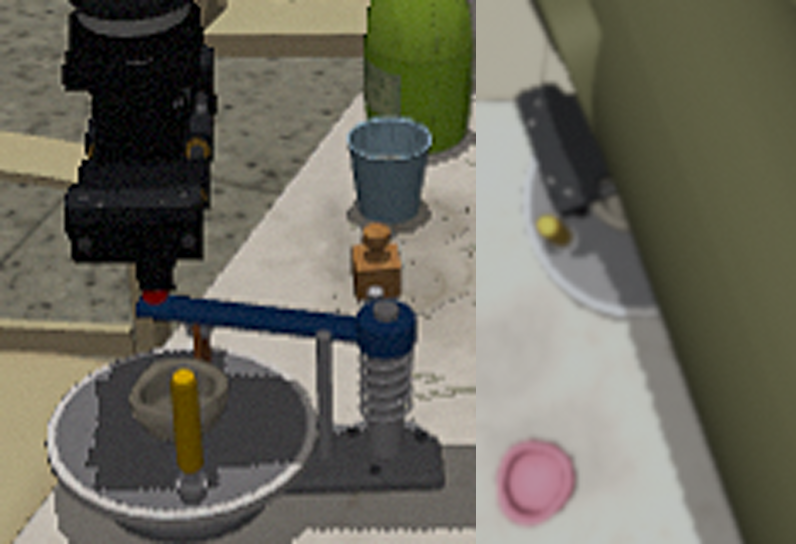

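The blue arm lies on the stop pin at about (322,335), and extra push gave almost no motion. The template stops short of the pot, and the post, pot, cup and stamp are in place. Handing in.

Run:
```python
from h import *
print(ctrl.close_job())
```

```text
the job is handed in; nothing more can be done
None
```

I turned the wheel one full turn anticlockwise by the yellow post. I then swung the blue arm in by the red grip and handed in at about 23 s, still holding it hard against its stop.

**Last checks**
- **Post:** it is back at its starting pixels in both views, to within about half a pixel.
- **Pot:** it looks centred on the wheel. I saw no sign of it being touched, and the template stands short of it.
- **Blue arm:** it measures 0.80 rad. Raising the push from about 11.6 to 15.8 N moved the hand only 0.3 mm, so it is against the stop. Grip force is 40 N and the jaws read about 15 mm on the 16 mm red grip.
- **Cup and stamp:** both stand where they did in the pictures.

**What disagreed**
- **Gripper height:** in the side view the gripper appears about 30 mm higher than its reported z. My first hold therefore caught only the post's domed top.
- **Interrupted turn:** I lost that hold about 44° into the turn, when I loosened it to rise clear of the stop pin. The wheel stayed put, and I gripped the post lower and finished the turn the same way.

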